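# Set up the dry-block incubator and stack the emptied cartons

### The job

Set up the incubator: slide every aluminium tube sleeve that stands on the bench fully home, bevelled end down, into a bore of the heating block (one per bore, any bore; the fit is close, so feel for the entry), and only when all are in, push the clear guard shut by its handle until its roller catch clicks. The sleeves' small closed cartons must also end stacked squarely, lying on a long side, in a single column, centred on the larger carton and lined up with it; do this whenever it suits. Leave the sharps bin and the tube rack where they are.

Things in the scene. Friction and masses are not known exactly. Their poses are not given: they have to be found in the camera images.
- incubator: Fixed white dry-block incubator, 300 x 250 mm. Origin on the bench below the middle bore; x: horizontal, front panel (-85 mm) to rear (+215 mm), the guard's opening direction; y: along the row of bores. Aluminium block, top 70 mm up. Side walls (inner faces y = +-113 mm) 125 mm tall carry the guard. A catch post at x = -79 to -61, y = +-15 mm rises to 120 mm with its roller.
- bore1 (a point): Centre of the mouth of bore 1, level with the block's top, at incubator y = -72 mm. Blind bore 45.5 mm in diameter, 55 mm deep, with a 2 mm chamfer at the mouth; bores are 72 mm apart.
- bore2 (a point): Centre of the mouth of bore 2, level with the block's top, at incubator y = 0 mm. Blind bore 45.5 mm in diameter, 55 mm deep, with a 2 mm chamfer at the mouth; bores are 72 mm apart.
- bore3 (a point): Centre of the mouth of bore 3, level with the block's top, at incubator y = 72 mm. Blind bore 45.5 mm in diameter, 55 mm deep, with a 2 mm chamfer at the mouth; bores are 72 mm apart.
- guard (a joint): Clear flat sliding guard, 104 x 250 mm, underside 125 mm above the bench. Value in m: 0 = shut (centred over the bores), 0.15 = fully open (along incubator +x). Starts open, front edge at least 60 mm past the bores' line. About 2 N of friction, some 6 to 10 N more over the last 15 mm to pass the catch; stays where left. A sleeve standing proud stops it.
- guard_handle (a point): Centre of the guard's black upright grip bar: 100 mm along incubator y, 14 mm thick along x, 38 mm tall (top 19 mm above this point, guard's top 19 mm below). Moves with the guard; at incubator x = -30 mm when shut. Can be pinched from above, or pushed with closed fingers on its rear side.
- catch (a joint): Sprung roller of the guard's catch, value in m: 0 = up, positive = pressed down. As the guard shuts, its tongue presses the roller about 2.5 mm down and it snaps up again behind the tongue (the click); the guard is latched when this is back to 0 and the guard is at 0.
- sleeve1_mid (a point): Centre (half-way up) of tube sleeve 1, if present (two or three of the three are): an aluminium cylinder standing upright on the bench, 44 mm in diameter, 100 mm tall, 0.25 kg, with a bevel 3.5 mm wide and 4 mm tall round its foot and a dark round mouth on top. z is its axis, upward. Fully home in a bore its top stands 45 mm above the block and this point 5 mm below the bore's mouth.
- sleeve2_mid (a point): Centre (half-way up) of tube sleeve 2, if present (two or three of the three are): an aluminium cylinder standing upright on the bench, 44 mm in diameter, 100 mm tall, 0.25 kg, with a bevel 3.5 mm wide and 4 mm tall round its foot and a dark round mouth on top. z is its axis, upward. Fully home in a bore its top stands 45 mm above the block and this point 5 mm below the bore's mouth.
- sleeve3_mid (a point): Centre (half-way up) of tube sleeve 3, if present (two or three of the three are): an aluminium cylinder standing upright on the bench, 44 mm in diameter, 100 mm tall, 0.25 kg, with a bevel 3.5 mm wide and 4 mm tall round its foot and a dark round mouth on top. z is its axis, upward. Fully home in a bore its top stands 45 mm above the block and this point 5 mm below the bore's mouth.
- carton1_mid (a point): Centre of small closed carton 1, if present (two or three of the three are): cardboard, 100 mm long (x), square in section, 56 mm (y) x 56 mm (z), about 0.15 kg, lying on a long side on the bench. Any long side may be down in the column.
- carton2_mid (a point): Centre of small closed carton 2, if present (two or three of the three are): cardboard, 100 mm long (x), square in section, 56 mm (y) x 56 mm (z), about 0.15 kg, lying on a long side on the bench. Any long side may be down in the column.
- carton3_mid (a point): Centre of small closed carton 3, if present (two or three of the three are): cardboard, 100 mm long (x), square in section, 56 mm (y) x 56 mm (z), about 0.15 kg, lying on a long side on the bench. Any long side may be down in the column.
- base_mid (a point): Centre of the larger closed carton that the column stands on: cardboard, loose, 130 mm (x) x 84 mm (y) x 40 mm tall (z), about 0.7 kg.
- sharps_bin: Bystander: yellow sharps bin with red lid, 122 mm in diameter, 145 mm tall; origin under its centre. Leave it alone.
- tube_rack: Bystander: white rack with eight capped tubes, 80 x 140 mm, 105 mm tall; origin under its centre. Leave it alone.
Mind the look-alikes: they are no part of the job. What is shaped like the part that bears sleeve2_mid but purple is not meant. What is shaped like the part that bears sleeve3_mid but purple is not meant.

How it is judged:
By the outcome, as a careful person would: the job done as asked, in the order asked, and still so for the second after the job is handed in, with the robot touching nothing.
Of sleeve1, sleeve2, sleeve3 only 2 to 3 are there at a start; the rules pass over those that are not, and their reading is None.
Of carton1, carton2, carton3 only 2 to 3 are there at a start; the rules pass over those that are not, and their reading is None.
At some moment in a run one of carton1, carton2, carton3 may be knocked a few centimetres aside while the robot is not near it.
It also fails if it takes over 210 s, if anything falls off the work surface, if the arm or the gripper's body presses on something with over 40 N, if the wrist force passes 120 N, or if a joint passes its speed limit or range.

### The arm

A 7-joint arm with a two-finger parallel gripper is mounted at the origin on the work surface. World frame = base frame: x ahead of the robot, y to its left, z up, the work surface at z = 0. Lengths are in m, angles in degrees, forces in N, time in s.
With the tool pointing down it reaches from about 0.425 to 0.825 m from the base axis. Payload 3.6 kg.
Tool frame: the origin (TCP) lies on the centre line of the jaws, within the pads' length; the fingertips stand ctrl.nose_length ahead of it and the grasp point (between the pads) lies 6 mm ahead of it (ctrl.nose_length is the distance from the TCP to the fingertips, in m); z points along the fingers, y is the line along which they close (so a half turn about z gives the same grasp; the last joint's range is limited). The gripper opens to 85 mm and grips with 20 to 120 N. Pads are 22 mm wide; open, the fingers measure 114 mm over their backs; the gripper's body (76 mm by 85 mm) begins 54 mm behind the grasp point. The pads swing forward as they close: fully open they stand 13 mm farther back than shut.
Start: joints at [-69.185, 35.231, -0.722, 81.555, 0.464, 63.22, -2.315], TCP at [0.247, 0.601, 0.256] pointing down, gripper open.
Joint ranges: [-178.69, 178.69], [-17.37, 117.87], [-77.05, 75.6], [15.02, 138.74], [-78.02, 258.01], [0.78, 113.62], [-162.83, 162.83]. Speed limits (degrees/s): [159.86, 159.86, 180, 180, 180, 180, 180].

### API

Orientations are given as a 3x3 rotation matrix whose columns are the frame's x, y, z axes.
In Python, from workcell import ctrl, vision, spotter gives the robot as it stands.
- The arm moves only by the tool servo_tool, never from a script. Its argument "increments" is a list of rows, each an object of numbers: "fingers": the opening, from 0 (shut) to 1 (fully open); "x", "y", "z": the shift along the tool's x, y, z in m; "twist": the turn about the tool's z in degrees. A call has 1 to 12 rows; each row shifts and turns the commanded pose from where the row before left it, along the tool's axes as they then stand; what a row does not reach is not made up. A row lasts 1/10 s, in which the tool goes at most 50 mm and 8.59 degrees, less where a joint would pass 70% of its speed; a pose out of reach is approached as far as the arm can. A call with a gripper value outside its range is refused whole. The fingers move at their own pace and stop on an object; "force" is the grip in N (left out, the last holds). Time passes only in rows, so rows that do not move let the fingers close. It gives the time, the measured TCP pose, the force, the opening and the grip force at its end, in the units of the state.
- ctrl.state(): the state, without advancing time (a new reading comes with each control period).
- vision.capture(name): name is "scene" or "top" or "wrist"; returns the picture (400x640x3 uint8, blue, green, red); there is no depth.
- vision.get_calibration(name): a dict with "fov_y" (degrees; the focal length in pixels is half the picture's height over the tangent of half this angle, whatever the lens; pixels are square), "cx", "cy" (the principal point, pixels), "extrinsics" (4x4, takes a point from camera to world coordinates). Camera axes: x right, y down, z forward; pixel columns grow to the right and rows downward; lengths in m; the calibration is good to about 2 mm. A picture is of the moment at which its call begins: read the wrist's pose just before it. get_calibration takes no time and is no camera call; for the wrist camera it gives the pose at the moment of the call.
- ctrl.job_done(): hands the job in; it is judged then, once.
Trained networks look in the newest picture that a camera, given by its name, has taken for a name from the list of things; names that differ only in an ending like _2 or _b are one class to them, and where a whole thing is asked for, a point or a joint stands for the part that bears it (a point fixed in the world has none). Each returns a list of dicts, best first, with "p" (0 to 1); they miss things now and then, are a little off and sometimes report something else, mostly with a low value. They report only what shows in the picture. A call takes as long as a camera call. They do not tell look-alikes from the thing itself.
- spotter.find_in(camera, query): "rect" ([left, top, right, bottom] in pixels, round what is visible of it).
The state is a dict: "t": time; "joints": joint angles; "joint_velocities": joint speeds; "tau": joint torques, N m; "eef_pos": TCP position; "tool_rot": TCP orientation; "force": force on the tool from outside, world axes, zero at the start; "ft_torque": the same for the moment, N m; "opening": finger opening in m; "grasp_force": force on a finger pad.
Only numpy, scipy, OpenCV 4.12 (cv2) and the standard library are available. Lean on these libraries where they do the work, as an engineer would, in place of code of your own. Each camera call takes 0.05 s, during which the arm holds its last target. There are 200 camera calls.

## Working session

There is one attempt and no reset: what is moved stays moved. The work goes in short steps, Python scripts to look and compute and a tool call to move; the robot and the scene stay as the last step left them, time stands still between calls to the robot, and variables do not carry over. Pictures are saved under pics/ and viewed, at most 14 in all, crops included, and the job is handed in when it is done.

Besides the shell and the picture viewer there is one more tool, called after ">>>" as name(argument=value, ...), one argument or row to a line, values as JSON. servo_tool: Moves the arm, as the interface text tells. Its arguments: {"type":"object","properties":{"increments":{"type":"array"},"force":{"type":"number"}},"required":["increments"]}

```bash
ls; mkdir -p pics
cat > h.py <<'E'
import numpy as np, cv2
from workcell import ctrl, vision, spotter
def cal(n):
    c=vision.get_calibration(n); c['f']=200/np.tan(np.radians(c['fov_y']/2)); c['E']=np.array(c['extrinsics']); return c
def ray(c,u,v,z):
    d=c['E'][:3,:3]@np.array([(u-c['cx'])/c['f'],(v-c['cy'])/c['f'],1]); o=c['E'][:3,3]
    return o+d*(z-o[2])/d[2]
def proj(c,P):
    p=c['E'][:3,:3].T@(np.asarray(P,float)-c['E'][:3,3]); return c['cx']+c['f']*p[0]/p[2], c['cy']+c['f']*p[1]/p[2]
E
python3 - <<'E'
from h import *
s=ctrl.state(); print(s, ctrl.nose_length)
for n in ['scene','top']:
    im=vision.capture(n); cv2.imwrite(f'pics/{n}0.png',im); c=cal(n); print(n,c)
    for q in ['incubator','guard','guard_handle','sleeve1_mid','carton1_mid','base_mid','sharps_bin','tube_rack','bore1']:
        try: print(q,[(np.round(d['rect']).tolist(),round(d['p'],2)) for d in spotter.find_in(n,q)])
        except Exception as e: print(q,e)
E
```

```text
pics
{'t': 0.0, 'joints': array([-69.18436108,  35.2896376 ,  -0.72252719,  81.64228085,
         0.46604057,  63.21898834,  -2.31416089]), 'joint_velocities': array([ 0.07541278, -0.06028511, -0.05760444, -0.00761813, -0.02600105,
       -0.05137426,  0.0344215 ]), 'tau': array([ 5.47605559e-04, -4.69210482e+01,  2.59375535e-01, -1.71034491e+01,
        9.92469897e-03,  9.61654441e-03, -1.34757272e-05]), 'eef_pos': array([0.24673621, 0.60058601, 0.25512815]), 'tool_rot': array([[-9.25017819e-01,  3.79922620e-01, -9.15132308e-04],
       [ 3.79923716e-01,  9.25014668e-01, -2.41551436e-03],
       [-7.11977356e-05, -2.58207429e-03, -9.99996664e-01]]), 'force': array([-0.95301341, -0.12224434,  0.15956046]), 'ft_torque': array([ 0.01322224,  0.031119  , -0.01459594]), 'grasp_force': 0.0, 'opening': 0.08523470564129049} 0.025
scene {'fov_y': 44.99066374412985, 'cx': 305.4313975731216, 'cy': 205.61127503027257, 'extrinsics': array([[ 0.63753723,  0.52340346, -0.56532743,  1.42872922],
       [ 0.77041483, -0.43569203,  0.46543898, -0.78324381],
       [-0.00269628, -0.73227131, -0.681007
[... 1710 characters left out ...]
000e+00,  0.00000000e+00,  0.00000000e+00,
         1.00000000e+00]])}
incubator [([285.0, 139.0, 371.0, 238.0], 0.61), ([430.0, 216.0, 452.0, 232.0], 0.53)]
guard [([289.0, 144.0, 371.0, 184.0], 0.95), ([432.0, 149.0, 477.0, 188.0], 0.28)]
guard_handle [([291.0, 144.0, 372.0, 186.0], 0.92), ([181.0, 172.0, 204.0, 206.0], 0.68)]
sleeve1_mid [([402.0, 180.0, 421.0, 198.0], 0.51)]
carton1_mid [([186.0, 220.0, 211.0, 250.0], 0.82), ([218.0, 120.0, 262.0, 153.0], 0.17)]
base_mid [([226.0, 162.0, 253.0, 203.0], 0.94), ([292.0, 142.0, 369.0, 188.0], 0.48)]
sharps_bin [([432.0, 147.0, 477.0, 191.0], 0.79)]
tube_rack [([217.0, 124.0, 262.0, 152.0], 0.96)]
bore1 [([285.0, 137.0, 371.0, 238.0], 0.65)]
```

Run:
```python
import cv2
a=cv2.imread('pics/top0.png')[100:270,160:490]; cv2.imwrite('pics/top0c.png',cv2.resize(a,(792,408),interpolation=cv2.INTER_CUBIC))
a=cv2.imread('pics/scene0.png')[120:345,170:450]; cv2.imwrite('pics/scene0c.png',cv2.resize(a,(745,598),interpolation=cv2.INTER_CUBIC))
```

```text
(no output)
```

View pics/top0c.png

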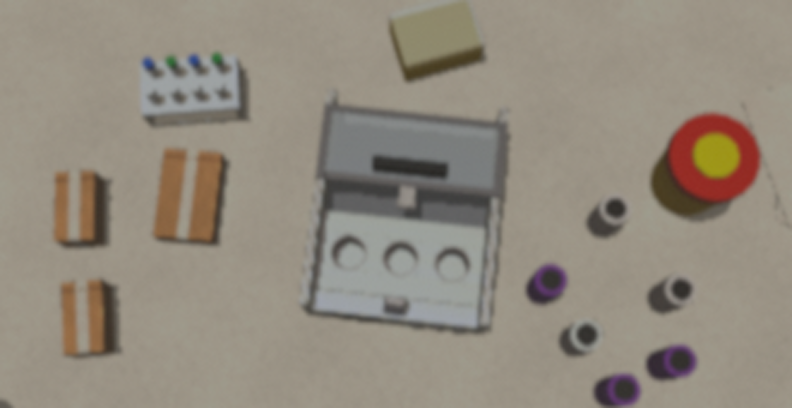

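View pics/scene0c.png

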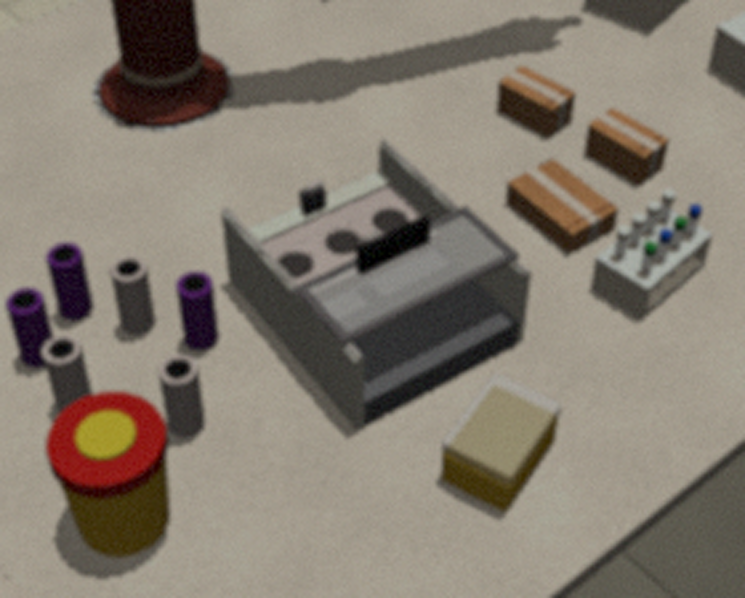

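Top view (crop px): the three grey sleeves are at (614,209), (680,289) and (586,335). Purple look-alikes are at (550,280), (680,360) and (624,389); the grey ones fit "aluminium". The bores are at (349,253), (401,259) and (453,264). Two small cartons are at (75,205) and (83,317), and the base carton is at (188,195). The cream box is not part of the job.

Run:
```python
from h import *
c=cal('top'); im=cv2.imread('pics/top0.png')
def W(u,v,z): return ray(c,160+u/2.4,100+v/2.4,z)
for n,u,v,z in [('sA',614,209,.1),('sB',680,289,.1),('sC',586,335,.1),('pA',550,280,.1),('pB',680,360,.1),('pC',624,389,.1),('b3',349,253,.07),('b2',401,259,.07),('b1',453,264,.07),('handle',410,167,.165),('bin',716,155,.145),('rack',190,75,.1),('cream',437,40,.06)]:
    p=W(u,v,z); print(n,np.round(p,3),round(np.hypot(p[0],p[1]),3))
# orange cartons
hsv=cv2.cvtColor(im,cv2.COLOR_BGR2HSV)
m=cv2.inRange(hsv,(5,70,70),(20,255,255)); m=cv2.morphologyEx(m,cv2.MORPH_CLOSE,np.ones((9,9)))
n,l,st,ce=cv2.connectedComponentsWithStats(m)
for i in range(1,n):
    if st[i,4]>100: 
        r=cv2.minAreaRect(np.argwhere(l==i)[:,::-1].astype(np.float32)); z=.04 if st[i,4]>800 else .056
        bx=np.array([ray(c,*q,z) for q in cv2.boxPoints(r)]); 
        print(st[i],np.round(r[0],1),np.round(bx.mean(0),3)); 
        e=np.diff(bx[:,:2],axis=0)[:2]; print([ (round(np.linalg.norm(k),3),round(np.degrees(np.arctan2(k[1],k[0])),1)) for k in e])
b=W(349,253,.07)-W(453,264,.07); print(np.linalg.norm(b),np.degrees(np.arctan2(b[1],b[0])))
```

```text
sA [ 0.569 -0.343  0.1  ] 0.664
sB [ 0.461 -0.428  0.1  ] 0.629
sC [ 0.397 -0.301  0.1  ] 0.498
pA [ 0.47  -0.254  0.1  ] 0.535
pB [ 0.366 -0.424  0.1  ] 0.56
pC [ 0.327 -0.349  0.1  ] 0.478
b3 [0.508 0.017 0.07 ] 0.508
b2 [ 0.501 -0.054  0.07 ] 0.504
b1 [ 0.495 -0.126  0.07 ] 0.511
handle [ 0.606 -0.064  0.165] 0.609
bin [ 0.635 -0.47   0.145] 0.79
rack [0.752 0.244 0.1  ] 0.79
cream [ 0.826 -0.102  0.06 ] 0.832
[432 147  45  43 962] [453.  166.9] [ 0.657 -0.487  0.04 ]
[(np.float64(0.169), np.float64(-68.7)), (np.float64(0.134), np.float64(-163.6))]
[224 162  29  39 973] [238.2 181. ] [0.595 0.251 0.04 ]
[(np.float64(0.135), np.float64(-3.0)), (np.float64(0.09), np.float64(-96.0))]
[182 171  19  31 524] [191. 186.] [0.571 0.405 0.056]
[(np.float64(0.061), np.float64(-89.1)), (np.float64(0.104), np.float64(-175.7))]
[ 602  174   38  114 1363] [621.  231.1] [ 0.448 -1.038  0.04 ]
[(np.float64(0.089), np.float64(-82.1)), (np.float64(0.385), np.float64(179.2))]
[185 216  20  32 554] [194.5 231.7] [0.417 0.382 0.056]
[(np.float64(0.06), np.float64(-87.0)), (np.float64(0.103), np.float64(-173.8))]
[   0  263  132  137 5475] [ 49.3 336.9] [0.081 0.826 0.04 ]
[(np.float64(0.214), np.float64(-28.7)), (np.float64(0.559), np.float64(-121.7))]
[303 333  26  11 148] [315.7 337.1] [ 0.091 -0.024  0.056]
[(np.float64(0.021), np.float64(-10.4)), (np.float64(0.083), np.float64(-99.9))]
[287 359  52  41 986] [312.5 379. ] [-0.035 -0.017  0.04 ]
[(np.float64(0.16), np.float64(-89.1)), (np.float64(0.117), np.float64(-179.5))]
[136 364  15  29 109] [143.2 377.9] [-0.037  0.505  0.056]
[(np.float64(0.087), np.float64(-20.2)), (np.float64(0.013), np.float64(-111.2))]
[228 369  25  31 219] [243.7 387.3] [-0.059  0.193  0.056]
[(np.float64(0.109), np.float64(-36.0)), (np.float64(0.046), np.float64(-123.4))]
0.14393831741548124 84.79139200567556
```

```bash
cat >> h.py <<'E'
import json, math
def tyaw(R): return math.degrees(math.atan2(R[1][1],R[0][1]))
def plan(ways, start=None):
    """ways: list of (x,y,z,yaw) TCP targets; yaw = world angle of tool y (mod 180 unless 'abs'). prints rows"""
    s=ctrl.state()
    p,y=(np.array(s['eef_pos']),tyaw(s['tool_rot'])) if start is None else (np.array(start[:3]),start[3])
    for w in ways:
        t=np.array(w[:3]); dy=(w[3]-y+90)%180-90
        n=max(math.ceil(np.linalg.norm(t-p)/.045),math.ceil(abs(dy)/8),1)
        for i in range(n):
            d=(t-p)/n; a=math.radians(y+dy/n*i); ty=np.array([math.cos(a),math.sin(a)]); tx=np.array([-ty[1],ty[0]])
            # tool x = world yaw+90 (z down)
            print(json.dumps(dict(x=round(float(d[:2]@tx),4),y=round(float(d[:2]@ty),4),z=round(-float(d[2]),4),twist=round(-dy/n,2))))
        p=t; y+=dy; print('--',n,np.round(w,3))
E
python3 - <<'E'
from h import *
s=ctrl.state(); print(np.round(s['tool_rot'],3))
plan([(.44,.385,.25,96)])
c=cal('wrist'); T=np.eye(4);T[:3,:3]=s['tool_rot'];T[:3,3]=s['eef_pos']; print(np.round(np.linalg.inv(T)@c['E'],4),c['f'],c['cx'],c['cy'])
E
```

```text
[[-0.925  0.38  -0.   ]
 [ 0.38   0.925 -0.   ]
 [ 0.    -0.    -1.   ]]
{"x": -0.0372, "y": -0.0181, "z": 0.0009, "twist": -4.05}
{"x": -0.0359, "y": -0.0207, "z": 0.0009, "twist": -4.05}
{"x": -0.0343, "y": -0.0232, "z": 0.0009, "twist": -4.05}
{"x": -0.0326, "y": -0.0255, "z": 0.0009, "twist": -4.05}
{"x": -0.0307, "y": -0.0278, "z": 0.0009, "twist": -4.05}
{"x": -0.0287, "y": -0.0299, "z": 0.0009, "twist": -4.05}
{"x": -0.0265, "y": -0.0318, "z": 0.0009, "twist": -4.05}
-- 7 [ 0.44   0.385  0.25  96.   ]
[[ 0.000e+00 -9.561e-01 -2.930e-01  7.470e-02]
 [ 1.000e+00 -2.000e-04  8.000e-04 -3.000e-04]
 [-8.000e-04 -2.930e-01  9.561e-01 -1.174e-01]
 [ 0.000e+00  0.000e+00  0.000e+00  1.000e+00]] 288.53949187139006 325.05299863966917 198.14066227862938
```

>>> servo_tool(
  increments=[
    {"x":-0.037,"y":-0.018,"z":0.001,"twist":-4,"fingers":1},
    {"x":-0.036,"y":-0.021,"z":0.001,"twist":-4},
    {"x":-0.034,"y":-0.023,"z":0.001,"twist":-4},
    {"x":-0.033,"y":-0.026,"z":0.001,"twist":-4},
    {"x":-0.031,"y":-0.028,"z":0.001,"twist":-4},
    {"x":-0.029,"y":-0.03,"z":0.001,"twist":-4},
    {"x":-0.027,"y":-0.032,"z":0.001,"twist":-4},
    {},
  ],
)

```text
validation failed for argument at $.in...
```

```bash
cat >> h.py <<'E'
def boxes(n,name,zs):
    """orange boxes in view n; zs: list of (z,minlen)"""
    c=cal(n); im=vision.capture(n); cv2.imwrite(f'pics/{name}.png',im)
    hsv=cv2.cvtColor(im,cv2.COLOR_BGR2HSV); m=cv2.inRange(hsv,(5,70,70),(20,255,255)); cv2.imwrite(f'pics/{name}_m.png',m)
    return c,im,m
E
python3 - <<'E'
from h import *
s=ctrl.state(); print(s['eef_pos'],tyaw(s['tool_rot']),s['t'])
c,im,m=boxes('wrist','w1',0)
for q in ['carton1_mid','base_mid']: print(q,[(np.round(d['rect']).tolist(),round(d['p'],2)) for d in spotter.find_in('wrist',q)])
E
```

```text
[0.24693415 0.60123337 0.25630696] 67.67262063294561 1.0
carton1_mid [([230.0, 298.0, 272.0, 352.0], 0.78)]
base_mid []
```

View pics/w1.png

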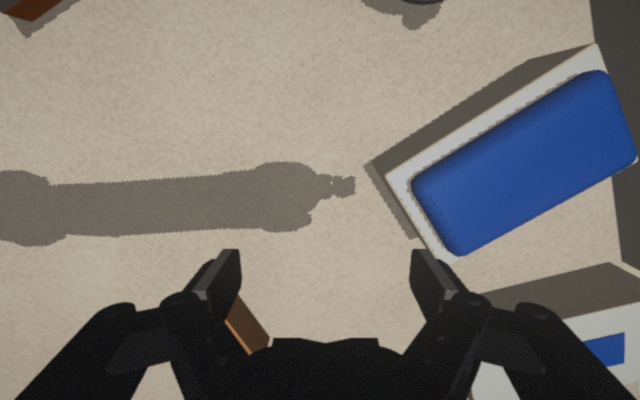

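Nothing moved: the call was refused, probably because of the empty row. The picture shows bench and blue clutter, with the fingers at the bottom (px 215-430, 250).

>>> servo_tool(
  increments=[
    {"x":-0.037,"y":-0.018,"z":0.001,"twist":-4,"fingers":1},
    {"x":-0.036,"y":-0.021,"z":0.001,"twist":-4},
    {"x":-0.034,"y":-0.023,"z":0.001,"twist":-4},
    {"x":-0.033,"y":-0.026,"z":0.001,"twist":-4},
    {"x":-0.031,"y":-0.028,"z":0.001,"twist":-4},
    {"x":-0.029,"y":-0.03,"z":0.001,"twist":-4},
    {"x":-0.027,"y":-0.032,"z":0.001,"twist":-4},
    {"x":0},
  ],
)

```text
validation failed for argument at $.in...
```

Run:
```python
from h import *
s=ctrl.state(); print(s['eef_pos'],tyaw(s['tool_rot']),s['t'])
c,im,m=boxes('wrist','w2',0)
m=cv2.morphologyEx(m,cv2.MORPH_CLOSE,np.ones((25,25)))
n,l,st,ce=cv2.connectedComponentsWithStats(m)
for i in range(1,n):
    if st[i,4]>1500: print(st[i])
for q in ['carton1_mid','base_mid']: print(q,[(np.round(d['rect']).tolist(),round(d['p'],2)) for d in spotter.find_in('wrist',q)])
```

```text
[0.24697007 0.60124107 0.25627858] 67.66927046397383 1.15
carton1_mid [([229.0, 295.0, 271.0, 355.0], 0.58)]
base_mid []
```

View pics/w2.png

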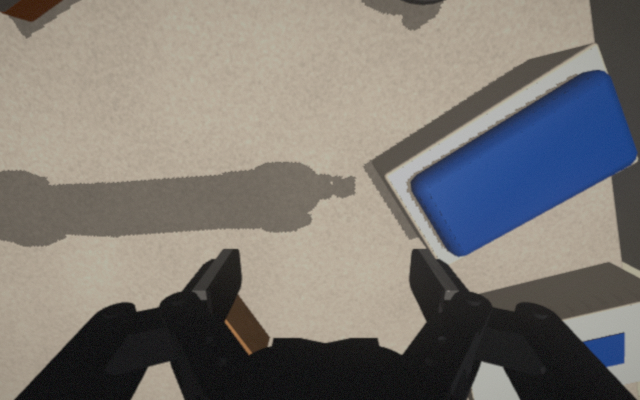

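It was refused again and the view is unchanged. I'll test a single row with every key given.

>>> servo_tool(
  increments=[
    {"fingers":1.0,"x":-0.037,"y":-0.018,"z":0.001,"twist":-4.0},
  ],
)

```text
t: 1.4
eef_pos: [0.2675, 0.5753, 0.255]
tool_rot: [[-0.953, 0.302, -0.005], [0.302, 0.953, 0.005], [0.007, 0.003, -1.0]]
force: [-0.5, 0.2, -0.1]
opening: 0.0853
grasp_force: 0.0
```

>>> servo_tool(
  increments=[
    {"x":-0.036,"y":-0.021,"z":0.001,"twist":-4,"fingers":1},
    {"x":-0.034,"y":-0.023,"z":0.001,"twist":-4,"fingers":1},
    {"x":-0.033,"y":-0.026,"z":0.001,"twist":-4,"fingers":1},
    {"x":-0.031,"y":-0.028,"z":0.001,"twist":-4,"fingers":1},
    {"x":-0.029,"y":-0.03,"z":0.001,"twist":-4,"fingers":1},
    {"x":-0.027,"y":-0.032,"z":0.001,"twist":-4,"fingers":1},
    {"x":0,"y":0,"z":0,"twist":0,"fingers":1},
  ],
)

```text
t: 2.1
eef_pos: [0.447, 0.3757, 0.2491]
tool_rot: [[-0.996, -0.086, 0.004], [-0.086, 0.996, -0.006], [-0.004, -0.006, -1.0]]
force: [0.4, -0.3, -0.8]
opening: 0.0851
grasp_force: 0.0
```

```bash
sed -i 's/twist=round(-dy\/n,2))/twist=round(-dy\/n,2),fingers=F[0])/; s/^def plan/F=[1]\ndef plan/' h.py
python3 - <<'E'
from h import *
s=ctrl.state(); print(s['eef_pos'],tyaw(s['tool_rot']),s['t'])
c,im,m=boxes('wrist','w3',0)
m=cv2.morphologyEx(m,cv2.MORPH_CLOSE,np.ones((25,25)))
n,l,st,ce=cv2.connectedComponentsWithStats(m)
for i in range(1,n):
    if st[i,4]>1500: print(st[i])
for q in ['carton1_mid','base_mid']: print(q,[(np.round(d['rect']).tolist(),round(d['p'],2)) for d in spotter.find_in('wrist',q)])
E
```

```text
[0.44697766 0.37567228 0.24910731] 94.9319619735129 2.1
[ 309  103   56   94 4909]
[ 191  220   74  104 4145]
[ 321  227   49   88 3966]
carton1_mid [([314.0, 104.0, 366.0, 201.0], 0.7), ([2.0, 123.0, 102.0, 399.0], 0.19)]
base_mid [([189.0, 223.0, 265.0, 328.0], 0.96)]
```

View pics/w3.png

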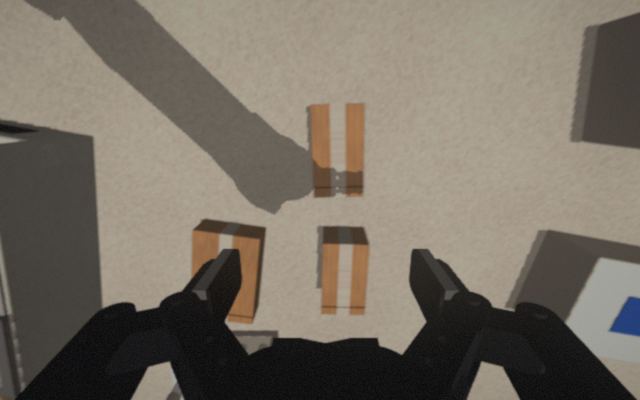

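Wrist view: the near carton is at (338,150), the far one at (344,270), and the base at (230,270). The incubator is on the left.

```bash
cat >> h.py <<'E'
def rects(c,m,zf):
    m=cv2.morphologyEx(m,cv2.MORPH_CLOSE,np.ones((25,25)))
    n,l,st,ce=cv2.connectedComponentsWithStats(m); out=[]
    for i in range(1,n):
        if st[i,4]<1500: continue
        pts=np.argwhere(l==i)[:,::-1]; z=zf(st[i])
        w=np.array([ray(c,u,v,z)[:2] for u,v in pts]).astype(np.float32)
        r=cv2.minAreaRect(w*1000); b=cv2.boxPoints(r); e=b[1]-b[0]; f=b[2]-b[1]
        L=e if np.linalg.norm(e)>np.linalg.norm(f) else f
        a=(math.degrees(math.atan2(L[1],L[0]))+90)%180-90
        print(st[i].tolist(),'ctr',np.round(r[0],1),'size',np.round(r[1],1),'long axis deg',round(a,1)); out.append((np.array(r[0])/1000,a))
    return out
E
python3 - <<'E'
from h import *
c=cal('wrist'); m=cv2.imread('pics/w3_m.png',0)
rects(c,m,lambda s:.04 if s[0]<280 else .056)
plan([(.417,.384,.15,96),(.417,.384,.04,96)])
E
```

```text
[309, 103, 56, 94, 4909] ctr [407.5 394. ] size [99.7 57. ] long axis deg 7.0
[191, 220, 74, 104, 4145] ctr [579.7 269.2] size [ 88.4 144.9] long axis deg -3.0
[321, 227, 49, 88, 3966] ctr [552.9 418.8] size [121.1  56.9] long axis deg 4.8
{"x": 0.0076, "y": 0.0008, "z": 0.0331, "twist": -0.12, "fingers": 1}
{"x": 0.0076, "y": 0.0008, "z": 0.0331, "twist": -0.12, "fingers": 1}
{"x": 0.0076, "y": 0.0008, "z": 0.0331, "twist": -0.12, "fingers": 1}
-- 3 [ 0.417  0.384  0.15  96.   ]
{"x": 0.0, "y": 0.0, "z": 0.0367, "twist": -0.0, "fingers": 1}
{"x": 0.0, "y": 0.0, "z": 0.0367, "twist": -0.0, "fingers": 1}
{"x": 0.0, "y": 0.0, "z": 0.0367, "twist": -0.0, "fingers": 1}
-- 3 [4.17e-01 3.84e-01 4.00e-02 9.60e+01]
```

Run:
```python
from h import *
for k in range(2):
    s=ctrl.state(); print(s['eef_pos'],tyaw(s['tool_rot']),s['t'],np.round(s['tool_rot'][:,2],4))
    c,im,m=boxes('wrist','w4',0); 
    rects(c,m,lambda s:.04 if s[0]<280 else .056)
c,im,m=boxes('top','t4',0)
ct=c
# project tool fingers: where is the TCP seen in the top image
print(proj(ct,s['eef_pos']))
```

```text
[0.44001418 0.38396621 0.24939453] 95.64446207464026 2.25 [-7.e-04  1.e-03 -1.e+00]
[300, 111, 55, 93, 4782] ctr [416.3 384.1] size [99.8 56.4] long axis deg 6.1
[181, 224, 75, 105, 3422] ctr [587.4 257.2] size [ 89.6 147.2] long axis deg -3.7
[311, 232, 48, 89, 3928] ctr [561.7 407. ] size [122.7  56.6] long axis deg 3.6
[0.43923299 0.38484539 0.24939564] 95.77339295455559 2.3 [-9.0e-04  1.3e-03 -1.0e+00]
[299, 112, 55, 93, 4756] ctr [416.4 384. ] size [100.   56.2] long axis deg 6.3
[180, 224, 76, 106, 3410] ctr [587.5 257. ] size [ 89.9 148.2] long axis deg -3.8
[310, 232, 48, 89, 3905] ctr [561.3 406.9] size [122.6  56.4] long axis deg 3.5
(np.float64(173.26581794504645), np.float64(216.00329088722026))
```

Run:
```python
from h import *
plan([(.64,.32,.24,94)])
```

```text
{"x": -0.0387, "y": -0.0171, "z": 0.0019, "twist": 0.37, "fingers": 1}
{"x": -0.0388, "y": -0.0168, "z": 0.0019, "twist": 0.37, "fingers": 1}
{"x": -0.0389, "y": -0.0166, "z": 0.0019, "twist": 0.37, "fingers": 1}
{"x": -0.039, "y": -0.0163, "z": 0.0019, "twist": 0.37, "fingers": 1}
{"x": -0.0391, "y": -0.0161, "z": 0.0019, "twist": 0.37, "fingers": 1}
-- 5 [ 0.64  0.32  0.24 94.  ]
```

>>> servo_tool(
  increments=[
    {"x":-0.039,"y":-0.017,"z":0.002,"twist":0.4,"fingers":1},
    {"x":-0.039,"y":-0.017,"z":0.002,"twist":0.4,"fingers":1},
    {"x":-0.039,"y":-0.0165,"z":0.002,"twist":0.4,"fingers":1},
    {"x":-0.039,"y":-0.0165,"z":0.002,"twist":0.4,"fingers":1},
    {"x":-0.039,"y":-0.016,"z":0.002,"twist":0.4,"fingers":1},
    {"x":0,"y":0,"z":0,"twist":0,"fingers":1},
    {"x":0,"y":0,"z":0,"twist":0,"fingers":1},
    {"x":0,"y":0,"z":0,"twist":0,"fingers":1},
    {"x":0,"y":0,"z":0,"twist":0,"fingers":1},
  ],
)

```text
t: 3.3
eef_pos: [0.6399, 0.3196, 0.2399]
tool_rot: [[-0.998, -0.068, -0.001], [-0.068, 0.998, 0.001], [0.001, 0.001, -1.0]]
force: [-1.1, -0.5, 0.7]
opening: 0.0852
grasp_force: 0.0
```

Run:
```python
from h import *
s=ctrl.state(); print(s['eef_pos'],tyaw(s['tool_rot']),s['t'],np.round(s['tool_rot'][:,2],4))
c,im,m=boxes('wrist','w5',0); 
print(c['E'][:3,3])
rects(c,m,lambda s:.04 if s[0]<320 else .056)
cv2.imwrite('pics/w5b.png',cv2.addWeighted(im,1,cv2.cvtColor(m,cv2.COLOR_GRAY2BGR),.3,0))
```

```text
[0.63994923 0.3196126  0.23985412] 93.8772015041343 3.3 [-6.0e-04  1.3e-03 -1.0e+00]
[0.56533804 0.31417474 0.35725047]
[226, 66, 87, 132, 9683] ctr [596.4 253.7] size [ 85.3 129.6] long axis deg -3.7
[377, 72, 73, 102, 6470] ctr [574.  402.7] size [99.4 65.3] long axis deg 3.6
[0, 263, 72, 71, 2121] ctr [823.6 -46.3] size [103.7 100. ] long axis deg 5.2
```

View pics/w5b.png

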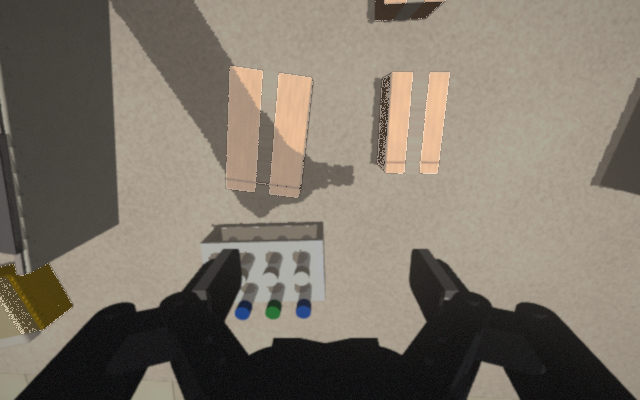

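The base is at (270,130) px, giving (0.596,0.254) and yaw -3.7°, with matching size. The far carton is at (413,122) px, giving (0.574,0.407) and yaw 4°. The rack is behind them.

Run:
```python
from h import *
plan([(.574,.407,.12,93.8),(.574,.407,.042,93.8)])
F[0]=0
plan([(.596,.254,.20,86.3)],start=(.574,.407,.17,93.8))
```

```text
{"x": 0.015, "y": 0.023, "z": 0.03, "twist": 0.01, "fingers": 1}
{"x": 0.015, "y": 0.023, "z": 0.03, "twist": 0.01, "fingers": 1}
{"x": 0.0151, "y": 0.023, "z": 0.03, "twist": 0.01, "fingers": 1}
{"x": 0.0151, "y": 0.023, "z": 0.03, "twist": 0.01, "fingers": 1}
-- 4 [ 0.574  0.407  0.12  93.8  ]
{"x": 0.0, "y": 0.0, "z": 0.039, "twist": -0.0, "fingers": 1}
{"x": 0.0, "y": 0.0, "z": 0.039, "twist": -0.0, "fingers": 1}
-- 2 [5.74e-01 4.07e-01 4.20e-02 9.38e+01]
{"x": -0.003, "y": -0.0385, "z": -0.0075, "twist": 1.88, "fingers": 0}
{"x": -0.0042, "y": -0.0384, "z": -0.0075, "twist": 1.88, "fingers": 0}
{"x": -0.0055, "y": -0.0383, "z": -0.0075, "twist": 1.88, "fingers": 0}
{"x": -0.0067, "y": -0.0381, "z": -0.0075, "twist": 1.88, "fingers": 0}
-- 4 [ 0.596  0.254  0.2   86.3  ]
```

>>> servo_tool(
  force=30,
  increments=[
    {"x":0.015,"y":0.023,"z":0.03,"twist":0,"fingers":1},
    {"x":0.015,"y":0.023,"z":0.03,"twist":0,"fingers":1},
    {"x":0.015,"y":0.023,"z":0.03,"twist":0,"fingers":1},
    {"x":0.015,"y":0.023,"z":0.03,"twist":0,"fingers":1},
    {"x":0,"y":0,"z":0.0,"twist":0,"fingers":1},
    {"x":0,"y":0,"z":0.039,"twist":0,"fingers":1},
    {"x":0,"y":0,"z":0.039,"twist":0,"fingers":1},
    {"x":0,"y":0,"z":0,"twist":0,"fingers":1},
    {"x":0,"y":0,"z":0,"twist":0,"fingers":0},
    {"x":0,"y":0,"z":0,"twist":0,"fingers":0},
    {"x":0,"y":0,"z":0,"twist":0,"fingers":0},
    {"x":0,"y":0,"z":0,"twist":0,"fingers":0},
  ],
)

```text
t: 4.55
eef_pos: [0.5778, 0.4068, 0.0448]
tool_rot: [[-0.998, -0.064, 0.005], [-0.064, 0.998, 0.004], [-0.005, 0.004, -1.0]]
force: [-0.3, 1.5, 7.2]
opening: 0.0554
grasp_force: 34.2
```

>>> servo_tool(
  increments=[
    {"x":0,"y":0,"z":-0.04,"twist":0,"fingers":0},
    {"x":0,"y":0,"z":-0.045,"twist":0,"fingers":0},
    {"x":0,"y":0,"z":-0.045,"twist":0,"fingers":0},
    {"x":-0.003,"y":-0.0385,"z":-0.005,"twist":1.9,"fingers":0},
    {"x":-0.004,"y":-0.0385,"z":0,"twist":1.9,"fingers":0},
    {"x":-0.0055,"y":-0.038,"z":0,"twist":1.9,"fingers":0},
    {"x":-0.0065,"y":-0.038,"z":0,"twist":1.8,"fingers":0},
    {"x":0,"y":0,"z":0,"twist":0,"fingers":0},
    {"x":0,"y":0,"z":0,"twist":0,"fingers":0},
    {"x":0,"y":0,"z":0,"twist":0,"fingers":0},
    {"x":0,"y":0,"z":0,"twist":0,"fingers":0},
  ],
)

```text
t: 5.65
eef_pos: [0.5964, 0.2546, 0.1764]
tool_rot: [[-0.998, 0.064, -0.0], [0.064, 0.998, 0.001], [0.001, 0.001, -1.0]]
force: [0.6, 0.3, -0.2]
opening: 0.0554
grasp_force: 33.3
```

Run:
```python
from h import *
s=ctrl.state(); print(s['eef_pos'],tyaw(s['tool_rot']),s['t'],s['opening'])
c,im,m=boxes('wrist','w6',0); zt=s['eef_pos'][2]+.014
rects(c,m,lambda q:zt if q[0]+q[2]/2>250 and q[1]+q[3]>200 else .04)
```

```text
[0.59640793 0.25457431 0.17638831] 86.33875575344355 5.65 0.05538369284801723
[432, 0, 107, 42, 3121] ctr [463.8 385.7] size [82. 28.] long axis deg 86.4
[252, 121, 148, 226, 20976] ctr [573.7 255.9] size [54.3 96.7] long axis deg -3.8
```

View pics/w6.png

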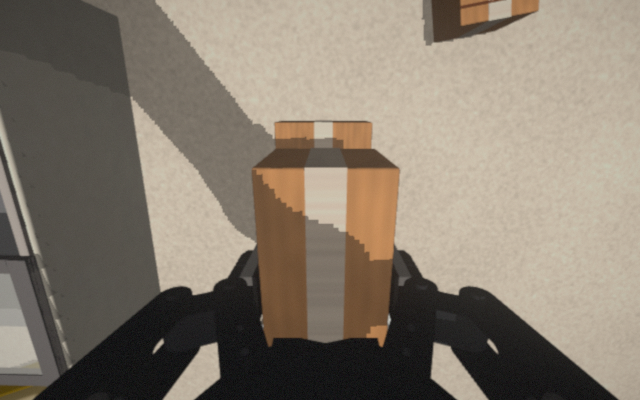

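Carton held level. The base's near edge is at v≈122 (u 275-372), and the carton's near top edge is at v≈168 (u 254-397).

Run:
```python
from h import *
s=ctrl.state();c=cal('wrist'); z=s['eef_pos'][2]+.013
a,b=ray(c,254,168,z),ray(c,397,168,z); m=(a+b)/2
p,q=ray(c,275,122,.04),ray(c,372,122,.04); n=(p+q)/2
ax=np.array([np.cos(np.radians(-3.7)),np.sin(np.radians(-3.7)),0])
print('carton ctr',m+.05*ax,np.linalg.norm(a-b),np.degrees(np.arctan2(*(a-b)[[1,0]])))
print('base ctr',n+.065*ax,np.linalg.norm(p-q),np.degrees(np.arctan2(*(p-q)[[1,0]])))
print(s['eef_pos'])
```

```text
carton ctr [0.59214092 0.25458057 0.18928315] 0.05244272454979959 -93.6837407266517
base ctr [0.59657195 0.25304345 0.04      ] 0.08252643170471402 -93.66913927971305
[0.59647581 0.2543542  0.17628315]
```

>>> servo_tool(
  increments=[
    {"x":-0.003,"y":-0.001,"z":0.03,"twist":0,"fingers":0},
    {"x":0,"y":0,"z":0.03,"twist":0,"fingers":0},
    {"x":0,"y":0,"z":0.02,"twist":0,"fingers":0},
    {"x":0,"y":0,"z":0.007,"twist":0,"fingers":0},
    {"x":0,"y":0,"z":0.001,"twist":0,"fingers":0},
    {"x":0,"y":0,"z":0.001,"twist":0,"fingers":0},
    {"x":0,"y":0,"z":0.001,"twist":0,"fingers":0},
    {"x":0,"y":0,"z":0,"twist":0,"fingers":0},
    {"x":0,"y":0,"z":0,"twist":0,"fingers":0},
  ],
)

```text
t: 6.6
eef_pos: [0.6005, 0.2514, 0.0871]
tool_rot: [[-0.998, 0.067, 0.001], [0.067, 0.998, 0.001], [-0.001, 0.001, -1.0]]
force: [-0.4, 0.1, -1.7]
opening: 0.0557
grasp_force: 33.4
```

>>> servo_tool(
  increments=[
    {"x":0,"y":0,"z":0.001,"twist":0,"fingers":0},
    {"x":0,"y":0,"z":0.001,"twist":0,"fingers":0},
    {"x":0,"y":0,"z":0.001,"twist":0,"fingers":0},
    {"x":0,"y":0,"z":0,"twist":0,"fingers":0},
    {"x":0,"y":0,"z":0,"twist":0,"fingers":0},
    {"x":0,"y":0,"z":0,"twist":0,"fingers":0},
  ],
)

```text
t: 7.2
eef_pos: [0.6002, 0.2513, 0.0849]
tool_rot: [[-0.998, 0.067, 0.001], [0.067, 0.998, 0.0], [-0.001, 0.0, -1.0]]
force: [-4.5, -1.5, 6.3]
opening: 0.0554
grasp_force: 34.2
```

>>> servo_tool(
  increments=[
    {"x":0,"y":0,"z":0,"twist":0,"fingers":1},
    {"x":0,"y":0,"z":0,"twist":0,"fingers":1},
    {"x":0,"y":0,"z":0,"twist":0,"fingers":1},
    {"x":0,"y":0,"z":-0.02,"twist":0,"fingers":1},
    {"x":0,"y":0,"z":-0.04,"twist":0,"fingers":1},
    {"x":-0.02,"y":0,"z":-0.045,"twist":0,"fingers":1},
    {"x":-0.02,"y":0.01,"z":-0.045,"twist":0,"fingers":1},
    {"x":0,"y":0,"z":0,"twist":0,"fingers":1},
    {"x":0,"y":0,"z":0,"twist":0,"fingers":1},
    {"x":0,"y":0,"z":0,"twist":0,"fingers":1},
    {"x":0,"y":0,"z":0,"twist":0,"fingers":1},
  ],
)

```text
t: 8.3
eef_pos: [0.6392, 0.2581, 0.2309]
tool_rot: [[-0.998, 0.067, -0.004], [0.067, 0.998, -0.002], [0.004, -0.002, -1.0]]
force: [-0.2, 0.4, 0.2]
opening: 0.0858
grasp_force: 0.0
```

Run:
```python
from h import *
s=ctrl.state(); print(s['eef_pos'],tyaw(s['tool_rot']),s['t'],s['opening'])
c,im,m=boxes('wrist','w7',0); print(c['E'][:3,3])
rects(c,m,lambda q:.096 if q[0]+q[2]/2<370 else .056)
a=im[20:300,150:500]; cv2.imwrite('pics/w7c.png',cv2.resize(a,(700,560)))
```

```text
[0.63919814 0.25812343 0.2308832 ] 86.18684782553339 8.3 0.0857759721541649
[0.56502147 0.26302493 0.34853448]
[276, 77, 84, 127, 10032] ctr [591.8 254.6] size [ 68.7 107.4] long axis deg -3.8
[0, 295, 98, 50, 1814] ctr [764.4 -41.4] size [ 35.9 130.5] long axis deg -72.8
```

View pics/w7c.png

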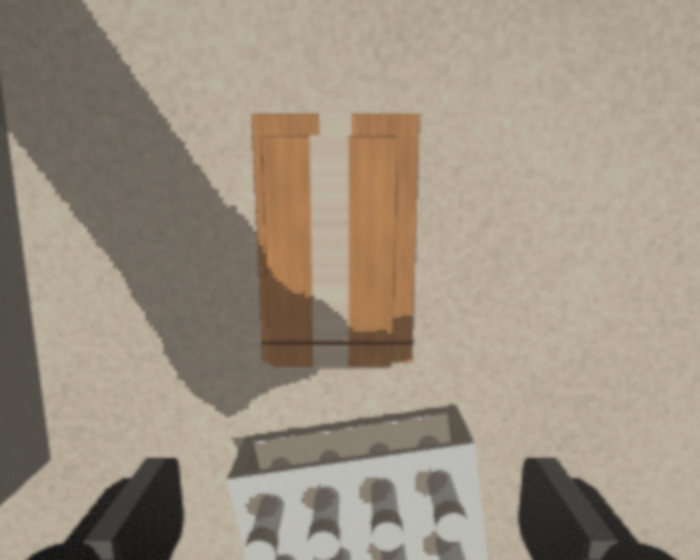

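The carton lies on the base: near edges are at crop v=114 (base, u 252-420) and v=135 (carton, u 262-395).

Run:
```python
from h import *
c=cal('wrist'); C=lambda u,v,z: ray(c,150+u/2,20+v/2,z)[:2]
a,b=C(262,135,.096),C(395,135,.096); d,e=C(262,366,.096),C(393,366,.096)
print('carton',(a+b+d+e)/4,np.linalg.norm(a-b),np.linalg.norm((a+b)/2-(d+e)/2), np.degrees(np.arctan2(*((d+e)-(a+b))[::-1])))
p,q=C(252,114,.04),C(420,114,.04); n=(p+q)/2; ax=np.array([np.cos(np.radians(-3.7)),np.sin(np.radians(-3.7))])
print('base',n+.065*ax,np.linalg.norm(p-q),np.degrees(np.arctan2(*(q-p)[::-1])))
print(C(413,340,.04),C(260,300,.04))
ce=n+.065*ax; 
for sy in (-1,1): print([ (np.round((np.array(proj(c,[*(ce+sx*.065*ax+sy*.042*np.array([-ax[1],ax[0]])),.04]))-[150,20])*2)) for sx in (-1,1)])
im=vision.capture('top');F[0]=1
m=cv2.inRange(cv2.cvtColor(im,cv2.COLOR_BGR2HSV),(5,70,70),(20,255,255)); m[:,:170]=0;m[:,270:]=0;m[260:]=0;m=cv2.morphologyEx(m,cv2.MORPH_CLOSE,np.ones((9,9)))
n,l,st,cc=cv2.connectedComponentsWithStats(m)
for i in range(1,n):
    if st[i,4]>100: print(st[i],ray(cal('top'),*cc[i],.056))
plan([(.4164,.384,.22,96.2),(.4164,.384,.12,96.2),(.4164,.384,.042,96.2)])
```

```text
carton [0.59591382 0.25105906] 0.05453580877487286 0.09948286169658216 -4.698126779090921
base [0.59755722 0.25364297] 0.08332522693237948 86.18169381871137
[0.6513274  0.29188622] [0.62333081 0.20977541]
[array([251., 114.]), array([263., 364.])]
[array([421., 114.]), array([413., 364.])]
[ 172   92   95  168 7808] [0.56426156 0.31813448 0.056     ]
{"x": 0.0385, "y": 0.0184, "z": 0.0019, "twist": -1.67, "fingers": 1}
{"x": 0.038, "y": 0.0196, "z": 0.0019, "twist": -1.67, "fingers": 1}
{"x": 0.0374, "y": 0.0207, "z": 0.0019, "twist": -1.67, "fingers": 1}
{"x": 0.0368, "y": 0.0217, "z": 0.0019, "twist": -1.67, "fingers": 1}
{"x": 0.0361, "y": 0.0228, "z": 0.0019, "twist": -1.67, "fingers": 1}
{"x": 0.0354, "y": 0.0238, "z": 0.0019, "twist": -1.67, "fingers": 1}
-- 6 [ 0.416  0.384  0.22  96.2  ]
{"x": 0.0, "y": 0.0, "z": 0.0333, "twist": -0.0, "fingers": 1}
{"x": 0.0, "y": 0.0, "z": 0.0333, "twist": -0.0, "fingers": 1}
{"x": 0.0, "y": 0.0, "z": 0.0333, "twist": -0.0, "fingers": 1}
-- 3 [ 0.416  0.384  0.12  96.2  ]
{"x": 0.0, "y": 0.0, "z": 0.039, "twist": -0.0, "fingers": 1}
{"x": 0.0, "y": 0.0, "z": 0.039, "twist": -0.0, "fingers": 1}
-- 2 [4.16e-01 3.84e-01 4.20e-02 9.62e+01]
```

>>> servo_tool(
  increments=[
    {"x":0.0385,"y":0.018,"z":0.002,"twist":-1.6,"fingers":1},
    {"x":0.038,"y":0.0195,"z":0.002,"twist":-1.7,"fingers":1},
    {"x":0.0375,"y":0.0205,"z":0.002,"twist":-1.7,"fingers":1},
    {"x":0.037,"y":0.0215,"z":0.002,"twist":-1.7,"fingers":1},
    {"x":0.036,"y":0.023,"z":0.002,"twist":-1.7,"fingers":1},
    {"x":0.0355,"y":0.024,"z":0.002,"twist":-1.6,"fingers":1},
    {"x":0,"y":0,"z":0,"twist":0,"fingers":1},
    {"x":0,"y":0,"z":0,"twist":0,"fingers":1},
    {"x":0,"y":0,"z":0,"twist":0,"fingers":1},
    {"x":0,"y":0,"z":0,"twist":0,"fingers":1},
  ],
)

```text
t: 9.4
eef_pos: [0.4186, 0.3826, 0.2209]
tool_rot: [[-0.995, -0.104, 0.001], [-0.104, 0.995, -0.001], [-0.001, -0.001, -1.0]]
force: [0.4, -0.4, -0.2]
opening: 0.0853
grasp_force: 0.0
```

Run:
```python
from h import *
s=ctrl.state(); print(s['eef_pos'],tyaw(s['tool_rot']),s['t'],s['opening'])
c,im,m=boxes('wrist','w8',0); print(c['E'][:3,3])
rects(c,m,lambda q:.056)
```

```text
[0.41858299 0.38258885 0.22086057] 95.9804665758173 9.4 0.08533601972452341
[0.34407898 0.37466303 0.33817407]
[298, 132, 58, 99, 5506] ctr [414.8 383.8] size [101.7  56.2] long axis deg 6.3
```

>>> servo_tool(
  increments=[
    {"x":0.003,"y":0.001,"z":0.045,"twist":0,"fingers":1},
    {"x":0,"y":0,"z":0.045,"twist":0,"fingers":1},
    {"x":0,"y":0,"z":0.045,"twist":0,"fingers":1},
    {"x":0,"y":0,"z":0.043,"twist":0,"fingers":1},
    {"x":0,"y":0,"z":0,"twist":0,"fingers":1},
    {"x":0,"y":0,"z":0,"twist":0,"fingers":1},
    {"x":0,"y":0,"z":0,"twist":0,"fingers":1},
    {"x":0,"y":0,"z":0,"twist":0,"fingers":0},
    {"x":0,"y":0,"z":0,"twist":0,"fingers":0},
    {"x":0,"y":0,"z":0,"twist":0,"fingers":0},
    {"x":0,"y":0,"z":0,"twist":0,"fingers":0},
  ],
)

```text
t: 10.55
eef_pos: [0.4149, 0.3852, 0.0452]
tool_rot: [[-0.994, -0.107, 0.003], [-0.107, 0.994, 0.002], [-0.003, 0.002, -1.0]]
force: [-0.4, -1.4, 6.0]
opening: 0.0557
grasp_force: 33.5
```

Run:
```python
from h import *
s=ctrl.state();F[0]=0; p=s['eef_pos']
plan([(p[0],p[1],.22,tyaw(s['tool_rot'])),(.597,.253,.23,86.3)])
```

```text
{"x": 0.0, "y": 0.0, "z": -0.0437, "twist": -0.0, "fingers": 0}
{"x": 0.0, "y": 0.0, "z": -0.0437, "twist": -0.0, "fingers": 0}
{"x": 0.0, "y": 0.0, "z": -0.0437, "twist": -0.0, "fingers": 0}
{"x": 0.0, "y": 0.0, "z": -0.0437, "twist": -0.0, "fingers": 0}
-- 4 [ 0.415  0.385  0.22  96.155]
{"x": -0.0278, "y": -0.0252, "z": -0.0017, "twist": 1.64, "fingers": 0}
{"x": -0.0285, "y": -0.0244, "z": -0.0017, "twist": 1.64, "fingers": 0}
{"x": -0.0292, "y": -0.0235, "z": -0.0017, "twist": 1.64, "fingers": 0}
{"x": -0.0299, "y": -0.0227, "z": -0.0017, "twist": 1.64, "fingers": 0}
{"x": -0.0305, "y": -0.0218, "z": -0.0017, "twist": 1.64, "fingers": 0}
{"x": -0.0311, "y": -0.0209, "z": -0.0017, "twist": 1.64, "fingers": 0}
-- 6 [ 0.597  0.253  0.23  86.3  ]
```

>>> servo_tool(
  increments=[
    {"x":0,"y":0,"z":-0.045,"twist":0,"fingers":0},
    {"x":0,"y":0,"z":-0.045,"twist":0,"fingers":0},
    {"x":0,"y":0,"z":-0.045,"twist":0,"fingers":0},
    {"x":0,"y":0,"z":-0.043,"twist":0,"fingers":0},
    {"x":-0.028,"y":-0.025,"z":-0.002,"twist":1.6,"fingers":0},
    {"x":-0.0285,"y":-0.0245,"z":-0.002,"twist":1.7,"fingers":0},
    {"x":-0.029,"y":-0.0235,"z":-0.002,"twist":1.6,"fingers":0},
    {"x":-0.03,"y":-0.0225,"z":-0.002,"twist":1.7,"fingers":0},
    {"x":-0.0305,"y":-0.022,"z":-0.002,"twist":1.6,"fingers":0},
    {"x":-0.031,"y":-0.021,"z":0,"twist":1.6,"fingers":0},
    {"x":0,"y":0,"z":0,"twist":0,"fingers":0},
    {"x":0,"y":0,"z":0,"twist":0,"fingers":0},
  ],
)

```text
t: 11.75
eef_pos: [0.5962, 0.251, 0.231]
tool_rot: [[-0.998, 0.066, -0.001], [0.066, 0.998, -0.0], [0.001, -0.0, -1.0]]
force: [-0.3, 0.5, -1.4]
opening: 0.056
grasp_force: 33.3
```

>>> servo_tool(
  increments=[
    {"x":0,"y":0,"z":0,"twist":0,"fingers":0},
    {"x":0,"y":0,"z":0,"twist":0,"fingers":0},
  ],
)

```text
t: 11.95
eef_pos: [0.5946, 0.2541, 0.2313]
tool_rot: [[-0.998, 0.06, -0.001], [0.06, 0.998, 0.001], [0.001, 0.001, -1.0]]
force: [0.2, -0.4, -1.8]
opening: 0.0556
grasp_force: 33.3
```

Run:
```python
from h import *
s=ctrl.state(); print(s['eef_pos'],tyaw(s['tool_rot']),s['t'],s['opening'])
c,im,m=boxes('wrist','w9',0)
a=im[80:380,150:500]; cv2.imwrite('pics/w9c.png',cv2.resize(a,(700,600)))
```

```text
[0.59460484 0.254132   0.23128694] 86.54438635440934 11.95 0.05558524415812981
```

View pics/w9c.png

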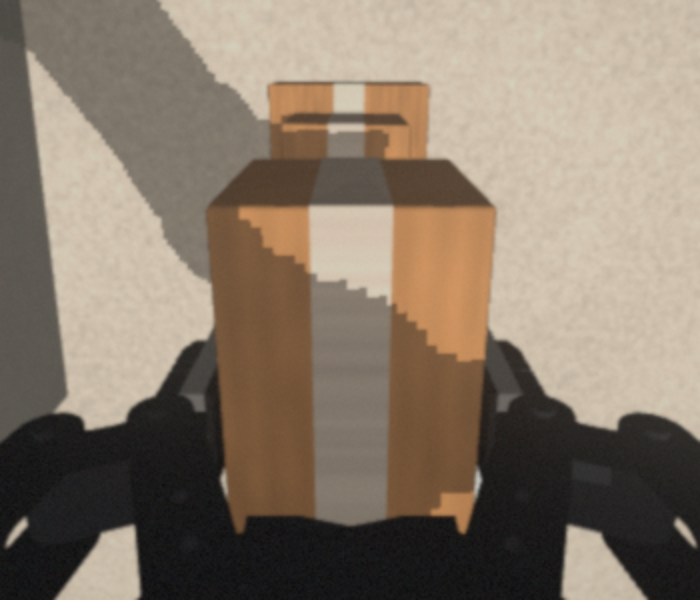

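Carton 2 is held level: near top edge at crop v=207, near bottom edge at v=160. Below it are the first carton's near top edge (283-408, 125) and the base edge (269-429, 85).

Run:
```python
from h import *
s=ctrl.state();c=cal('wrist');print(s['eef_pos'])
C=lambda u,v,z: ray(c,150+u/2,80+v/2,z)[:2]
ax=np.array([np.cos(np.radians(-3.7)),np.sin(np.radians(-3.7))])
z=s['eef_pos'][2]
for n,u0,u1,v,zz,h in [('top',208,494,207,z+.0108,.05),('bot',252,448,160,z-.0452,.05),('c1',283,408,125,.096,.05),('base',269,429,84,.04,.065)]:
    a,b=C(u0,v,zz),C(u1,v,zz); print(n,(a+b)/2+h*ax,np.linalg.norm(a-b),np.degrees(np.arctan2(*(b-a)[::-1])))
```

```text
[0.59478875 0.25392668 0.23129642]
top [0.59683389 0.25359488] 0.054418720987031884 86.51287645609315
bot [0.59719306 0.25344672] 0.05551770063198733 86.51951695794669
c1 [0.59692094 0.25161928] 0.0540567607271036 86.52425896569765
base [0.5970342  0.25305417] 0.0828257378207693 86.52960674274948
```

>>> servo_tool(
  increments=[
    {"x":0,"y":-0.0005,"z":0.03,"twist":0,"fingers":0},
    {"x":0,"y":0,"z":0.03,"twist":0,"fingers":0},
    {"x":0,"y":0,"z":0.02,"twist":0,"fingers":0},
    {"x":0,"y":0,"z":0.006,"twist":0,"fingers":0},
    {"x":0,"y":0,"z":0.001,"twist":0,"fingers":0},
    {"x":0,"y":0,"z":0.001,"twist":0,"fingers":0},
    {"x":0,"y":0,"z":0.001,"twist":0,"fingers":0},
    {"x":0,"y":0,"z":0.001,"twist":0,"fingers":0},
    {"x":0,"y":0,"z":0.001,"twist":0,"fingers":0},
    {"x":0,"y":0,"z":0,"twist":0,"fingers":0},
    {"x":0,"y":0,"z":0,"twist":0,"fingers":0},
  ],
)

```text
t: 13.1
eef_pos: [0.5964, 0.2521, 0.1412]
tool_rot: [[-0.998, 0.063, 0.001], [0.063, 0.998, 0.001], [-0.001, 0.001, -1.0]]
force: [-2.3, -0.1, 4.7]
opening: 0.0554
grasp_force: 33.9
```

```bash
sed -i 's/dy=(w\[3\]-y+90)%180-90/dy=w[3]-y/; s/dy)\/8),1)/dy)\/8.5),1)/' h.py
python3 - <<'E'
from h import *
plan([(.5,-.10,.27,-5.2)],start=(.596,.252,.27,86.3))
E
```

```text
{"x": 0.0066, "y": -0.0325, "z": -0.0, "twist": 8.32, "fingers": 1}
{"x": 0.0019, "y": -0.0331, "z": -0.0, "twist": 8.32, "fingers": 1}
{"x": -0.0029, "y": -0.033, "z": -0.0, "twist": 8.32, "fingers": 1}
{"x": -0.0077, "y": -0.0323, "z": -0.0, "twist": 8.32, "fingers": 1}
{"x": -0.0123, "y": -0.0308, "z": -0.0, "twist": 8.32, "fingers": 1}
{"x": -0.0166, "y": -0.0287, "z": -0.0, "twist": 8.32, "fingers": 1}
{"x": -0.0206, "y": -0.026, "z": -0.0, "twist": 8.32, "fingers": 1}
{"x": -0.0241, "y": -0.0228, "z": -0.0, "twist": 8.32, "fingers": 1}
{"x": -0.0272, "y": -0.019, "z": -0.0, "twist": 8.32, "fingers": 1}
{"x": -0.0296, "y": -0.0149, "z": -0.0, "twist": 8.32, "fingers": 1}
{"x": -0.0315, "y": -0.0105, "z": -0.0, "twist": 8.32, "fingers": 1}
-- 11 [ 0.5  -0.1   0.27 -5.2 ]
```

>>> servo_tool(
  increments=[
    {"x":0,"y":0,"z":0,"twist":0,"fingers":1},
    {"x":0,"y":0,"z":0,"twist":0,"fingers":1},
    {"x":0,"y":0,"z":0,"twist":0,"fingers":1},
    {"x":0,"y":0,"z":-0.02,"twist":0,"fingers":1},
    {"x":0,"y":0,"z":-0.035,"twist":0,"fingers":1},
    {"x":0,"y":0,"z":-0.04,"twist":0,"fingers":1},
    {"x":0,"y":0,"z":-0.035,"twist":0,"fingers":1},
    {"x":0,"y":0,"z":0,"twist":0,"fingers":1},
  ],
)

```text
t: 13.9
eef_pos: [0.5988, 0.2532, 0.2763]
tool_rot: [[-0.998, 0.064, 0.011], [0.064, 0.998, 0.005], [-0.011, 0.006, -1.0]]
force: [-0.0, 0.6, -0.7]
opening: 0.0857
grasp_force: 0.0
```

>>> servo_tool(
  increments=[
    {"x":0.0065,"y":-0.0325,"z":0,"twist":8.3,"fingers":1},
    {"x":0.002,"y":-0.033,"z":0,"twist":8.3,"fingers":1},
    {"x":-0.003,"y":-0.033,"z":0,"twist":8.3,"fingers":1},
    {"x":-0.0075,"y":-0.0325,"z":0,"twist":8.3,"fingers":1},
    {"x":-0.0125,"y":-0.031,"z":0,"twist":8.3,"fingers":1},
    {"x":-0.0165,"y":-0.0285,"z":0,"twist":8.3,"fingers":1},
    {"x":-0.0205,"y":-0.026,"z":0,"twist":8.3,"fingers":1},
    {"x":-0.024,"y":-0.023,"z":0,"twist":8.3,"fingers":1},
    {"x":-0.027,"y":-0.019,"z":0,"twist":8.3,"fingers":1},
    {"x":-0.0295,"y":-0.015,"z":0,"twist":8.3,"fingers":1},
    {"x":-0.0315,"y":-0.0105,"z":0,"twist":8.5,"fingers":1},
    {"x":0,"y":0,"z":0,"twist":0,"fingers":1},
  ],
)

```text
t: 15.1
eef_pos: [0.4983, -0.1059, 0.2699]
tool_rot: [[0.101, 0.995, -0.002], [0.995, -0.101, -0.004], [-0.004, -0.001, -1.0]]
force: [0.5, -0.5, 0.1]
opening: 0.0853
grasp_force: 0.0
```

>>> servo_tool(
  increments=[
    {"x":0,"y":0,"z":0,"twist":0,"fingers":1},
    {"x":0,"y":0,"z":0,"twist":0,"fingers":1},
    {"x":0,"y":0,"z":0,"twist":0,"fingers":1},
  ],
)

```text
t: 15.4
eef_pos: [0.5008, -0.0984, 0.2697]
tool_rot: [[0.086, 0.996, -0.0], [0.996, -0.086, 0.001], [0.001, -0.001, -1.0]]
force: [0.3, 0.5, -0.1]
opening: 0.0853
grasp_force: 0.0
```

Run:
```python
from h import *
s=ctrl.state(); print(s['eef_pos'],tyaw(s['tool_rot']),s['t'],np.round(s['joints'],1))
im=vision.capture('wrist'); c=cal('wrist'); print(c['E'][:3,3])
for n,p in [('b3',[.508,.017,.07]),('b2',[.501,-.054,.07]),('b1',[.495,-.126,.07]),('h',[.606,-.064,.165]),('sC',[.397,-.301,.1])]: print(n,np.round(proj(c,p)))
cv2.imwrite('pics/w10.png',im)
```

```text
[ 0.50079654 -0.09843427  0.26974106] -4.940517353279143 15.4 [ -6.2  23.   21.2 103.7 -10.   55.2  14.3]
[ 0.5070384  -0.02463731  0.38722802]
b3 [322.  67.]
b2 [322. 139.]
b1 [322. 203.]
h [458. 152.]
sC [256. 350.]
```

View pics/w10.png

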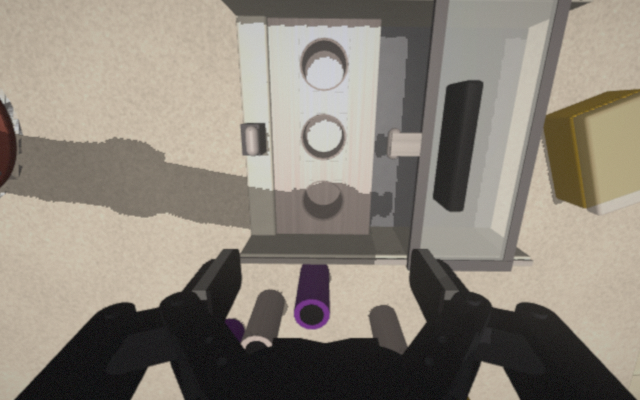

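The bores show at (324,64), (323.5,136) and (323,201). The catch post is at (254,139), the handle at (458,145), and a purple sleeve at (312,310). The grey sleeves at (258,340) and (390,330) are partly hidden.

Run:
```python
from h import *
c=cal('wrist')
for u,v in [(324,64),(323.5,136),(323,201)]: print(np.round(ray(c,u,v,.07),4))
print(ray(c,458,145,.163), ray(c,437,100,.128),ray(c,419,200,.128))
plan([(.397,-.301,.24,-37)])
```

```text
[0.5099 0.0198 0.07  ]
[ 0.5032 -0.051   0.07  ]
[ 0.4961 -0.1241  0.07  ]
[ 0.60679055 -0.05895889  0.163     ] [ 0.60275579 -0.02456335  0.128     ] [ 0.58821822 -0.11278206  0.128     ]
{"x": -0.0351, "y": -0.0143, "z": 0.005, "twist": 5.34, "fingers": 1}
{"x": -0.0363, "y": -0.011, "z": 0.005, "twist": 5.34, "fingers": 1}
{"x": -0.0371, "y": -0.0076, "z": 0.005, "twist": 5.34, "fingers": 1}
{"x": -0.0377, "y": -0.0041, "z": 0.005, "twist": 5.34, "fingers": 1}
{"x": -0.0379, "y": -0.0005, "z": 0.005, "twist": 5.34, "fingers": 1}
{"x": -0.0378, "y": 0.003, "z": 0.005, "twist": 5.34, "fingers": 1}
-- 6 [  0.397  -0.301   0.24  -37.   ]
```

>>> servo_tool(
  increments=[
    {"x":-0.035,"y":-0.0145,"z":0.005,"twist":5.3,"fingers":1},
    {"x":-0.0365,"y":-0.011,"z":0.005,"twist":5.3,"fingers":1},
    {"x":-0.037,"y":-0.0075,"z":0.005,"twist":5.4,"fingers":1},
    {"x":-0.0375,"y":-0.004,"z":0.005,"twist":5.3,"fingers":1},
    {"x":-0.038,"y":-0.0005,"z":0.005,"twist":5.4,"fingers":1},
    {"x":-0.038,"y":0.003,"z":0.005,"twist":5.3,"fingers":1},
    {"x":0,"y":0,"z":0,"twist":0,"fingers":1},
    {"x":0,"y":0,"z":0,"twist":0,"fingers":1},
    {"x":0,"y":0,"z":0,"twist":0,"fingers":1},
    {"x":0,"y":0,"z":0,"twist":0,"fingers":1},
  ],
)

```text
t: 16.45
eef_pos: [0.3972, -0.3008, 0.2401]
tool_rot: [[0.601, 0.8, 0.0], [0.8, -0.601, 0.001], [0.001, -0.0, -1.0]]
force: [0.2, 0.7, -0.3]
opening: 0.0853
grasp_force: 0.0
```

Run:
```python
from h import *
s=ctrl.state(); print(s['eef_pos'],tyaw(s['tool_rot']),s['t'])
im=vision.capture('wrist'); c=cal('wrist'); cv2.imwrite('pics/w11.png',im)
for n,p in [('sA',[.569,-.343,.1]),('sB',[.461,-.428,.1]),('sC',[.397,-.301,.1]),('pA',[.47,-.254,.1]),('pB',[.366,-.424,.1]),('pC',[.327,-.349,.1])]: print(n,np.round(proj(c,p)))
for d in spotter.find_in('wrist','sleeve1_mid'): print(np.round(d['rect']),round(d['p'],2))
```

```text
[ 0.39724808 -0.30080827  0.24005173] -36.91743607955804 16.45
sA [514. 116.]
sB [453. 255.]
sC [325. 194.]
pA [360. 102.]
pB [372. 301.]
pC [298. 270.]
[446.  91. 544. 142.] 0.66
```

View pics/w11.png

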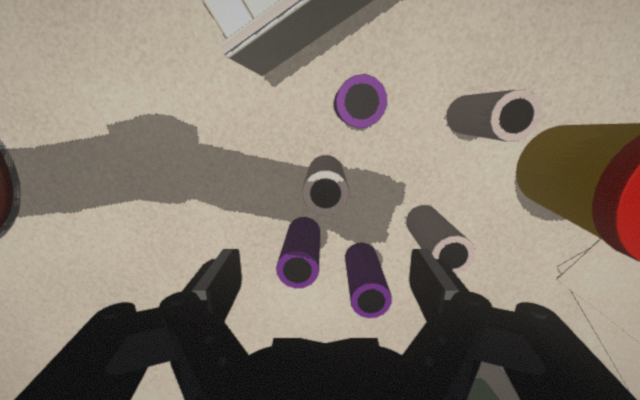

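Sleeve C (grey) is at (325,190), A at (515,115) and B at (454,253). Purple ones are at (361,100), (298,269) and (371,299). C fits "aluminium" and stands right under the tool.

>>> servo_tool(
  force=50,
  increments=[
    {"x":0.003,"y":0,"z":0.04,"twist":0,"fingers":1},
    {"x":0,"y":0,"z":0.04,"twist":0,"fingers":1},
    {"x":0,"y":0,"z":0.04,"twist":0,"fingers":1},
    {"x":0,"y":0,"z":0.03,"twist":0,"fingers":1},
    {"x":0,"y":0,"z":0,"twist":0,"fingers":1},
    {"x":0,"y":0,"z":0,"twist":0,"fingers":1},
    {"x":0,"y":0,"z":0,"twist":0,"fingers":0},
    {"x":0,"y":0,"z":0,"twist":0,"fingers":0},
    {"x":0,"y":0,"z":0,"twist":0,"fingers":0},
    {"x":0,"y":0,"z":0,"twist":0,"fingers":0},
    {"x":0,"y":0,"z":0,"twist":0,"fingers":0},
    {"x":0,"y":0,"z":0,"twist":0,"fingers":0},
  ],
)

```text
t: 17.75
eef_pos: [0.3984, -0.3002, 0.0916]
tool_rot: [[0.604, 0.797, 0.002], [0.797, -0.604, -0.001], [0.001, 0.002, -1.0]]
force: [0.0, -0.0, 6.2]
opening: 0.0417
grasp_force: 50.0
```

Run:
```python
from h import *
F[0]=0;s=ctrl.state();p=s['eef_pos'];print(p,s['opening'],s['grasp_force'],s['force'])
y=tyaw(s['tool_rot'])
plan([(p[0],p[1],.26,y),(.509,.0185,.26,-5)])
```

```text
[ 0.39843718 -0.30024311  0.09157064] 0.04174309213130757 49.98746819794178 [ 0.04397344 -0.01219393  6.24807655]
{"x": 0.0, "y": 0.0, "z": -0.0421, "twist": -0.0, "fingers": 0}
{"x": 0.0, "y": 0.0, "z": -0.0421, "twist": -0.0, "fingers": 0}
{"x": 0.0, "y": 0.0, "z": -0.0421, "twist": -0.0, "fingers": 0}
{"x": 0.0, "y": 0.0, "z": -0.0421, "twist": -0.0, "fingers": 0}
-- 4 [  0.398  -0.3     0.26  -37.123]
{"x": 0.0401, "y": -0.013, "z": -0.0, "twist": -4.02, "fingers": 0}
{"x": 0.0409, "y": -0.0102, "z": -0.0, "twist": -4.02, "fingers": 0}
{"x": 0.0415, "y": -0.0073, "z": -0.0, "twist": -4.02, "fingers": 0}
{"x": 0.0419, "y": -0.0044, "z": -0.0, "twist": -4.02, "fingers": 0}
{"x": 0.0421, "y": -0.0014, "z": -0.0, "twist": -4.02, "fingers": 0}
{"x": 0.0421, "y": 0.0015, "z": -0.0, "twist": -4.02, "fingers": 0}
{"x": 0.0419, "y": 0.0045, "z": -0.0, "twist": -4.02, "fingers": 0}
{"x": 0.0415, "y": 0.0074, "z": -0.0, "twist": -4.02, "fingers": 0}
-- 8 [ 0.509  0.018  0.26  -5.   ]
```

>>> servo_tool(
  increments=[
    {"x":0,"y":0,"z":-0.042,"twist":0,"fingers":0},
    {"x":0,"y":0,"z":-0.042,"twist":0,"fingers":0},
    {"x":0,"y":0,"z":-0.042,"twist":0,"fingers":0},
    {"x":0,"y":0,"z":-0.044,"twist":0,"fingers":0},
    {"x":0.04,"y":-0.013,"z":0,"twist":-4,"fingers":0},
    {"x":0.041,"y":-0.01,"z":0,"twist":-4,"fingers":0},
    {"x":0.0415,"y":-0.0075,"z":0,"twist":-4,"fingers":0},
    {"x":0.042,"y":-0.0045,"z":0,"twist":-4,"fingers":0},
    {"x":0.042,"y":-0.0015,"z":0,"twist":-4,"fingers":0},
    {"x":0.042,"y":0.0015,"z":0,"twist":-4,"fingers":0},
    {"x":0.042,"y":0.0045,"z":0,"twist":-4,"fingers":0},
    {"x":0.0415,"y":0.0075,"z":0,"twist":-4,"fingers":0},
  ],
)

```text
t: 18.95
eef_pos: [0.5082, 0.0202, 0.2602]
tool_rot: [[0.087, 0.996, -0.001], [0.996, -0.087, 0.0], [-0.0, -0.001, -1.0]]
force: [0.8, -0.1, -2.0]
opening: 0.0418
grasp_force: 52.6
```

>>> servo_tool(
  increments=[
    {"x":0,"y":0,"z":0,"twist":0,"fingers":0},
    {"x":0,"y":0,"z":0,"twist":0,"fingers":0},
    {"x":0,"y":0,"z":0,"twist":0,"fingers":0},
    {"x":0,"y":0,"z":0,"twist":0,"fingers":0},
  ],
)

```text
t: 19.35
eef_pos: [0.508, 0.0168, 0.2602]
tool_rot: [[0.093, 0.996, -0.001], [0.996, -0.093, -0.001], [-0.001, -0.0, -1.0]]
force: [0.5, 0.1, -2.6]
opening: 0.0416
grasp_force: 52.6
```

Run:
```python
from h import *
s=ctrl.state(); p=s['eef_pos'];print(p,tyaw(s['tool_rot']),s['t'],s['opening'],s['force'])
im=vision.capture('wrist'); c=cal('wrist'); cv2.imwrite('pics/w12.png',im)
a=im[20:320,150:500]; cv2.imwrite('pics/w12c.png',cv2.resize(a,(700,600)))
C=lambda P:np.round((np.array(proj(c,P))-[150,20])*2)
R=s['tool_rot']
for n,q in [('top',.01),('bot',-.09)]:
    print(n,C(p+[0,0,q]),C(p+R[:,0]*.022+[0,0,q]),C(p+R[:,1]*.022+[0,0,q]),C(p-R[:,1]*.022+[0,0,q]))
for n,q in [('b3',[.5095,.0185,.07]),('b2',[.5025,-.0525,.07])]: print(n,C(q),C(q+R[:,0]*.0228),C(q+R[:,1]*.0228),C(q-R[:,1]*.0228))
```

```text
[0.50797151 0.01681947 0.26015579] -5.316520528046893 19.35 0.04156301674110491 [ 0.50564583  0.13605623 -2.60809807]
top [350. 541.] [350. 449.] [452. 541.] [248. 541.]
bot [350. 384.] [350. 328.] [408. 384.] [292. 384.]
b3 [352. 319.] [352. 277.] [394. 319.] [311. 319.]
b2 [352. 438.] [352. 402.] [391. 438.] [312. 438.]
```

View pics/w12c.png

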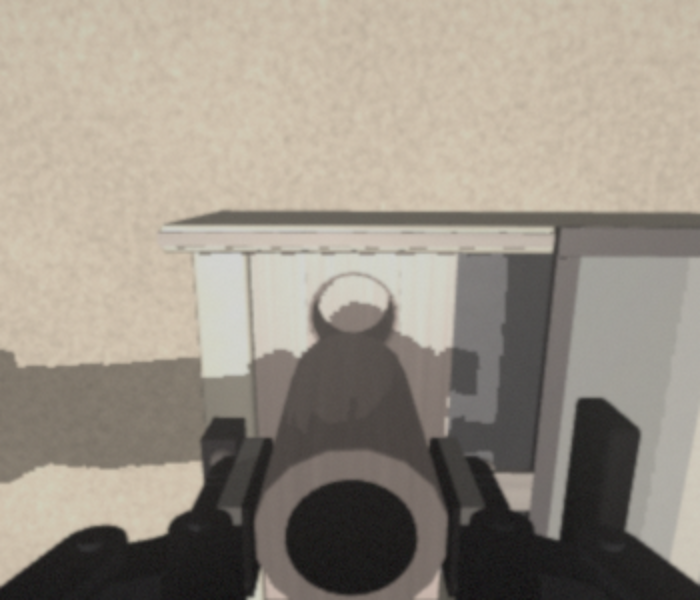

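Sleeve held upright: mouth at crop (351,538), foot edge near v=333. Bore 3's rim spans u 312-394 with its top at v=272. So I need to shift about +5 mm in y and +2 mm in x.

>>> servo_tool(
  increments=[
    {"x":0.005,"y":0.0015,"z":0.03,"twist":0,"fingers":0},
    {"x":0,"y":0,"z":0.03,"twist":0,"fingers":0},
    {"x":0,"y":0,"z":0.025,"twist":0,"fingers":0},
    {"x":0,"y":0,"z":0.008,"twist":0,"fingers":0},
    {"x":0,"y":0,"z":0,"twist":0,"fingers":0},
    {"x":0,"y":0,"z":0,"twist":0,"fingers":0},
    {"x":0,"y":0,"z":0,"twist":0,"fingers":0},
    {"x":0,"y":0,"z":0,"twist":0,"fingers":0},
    {"x":0,"y":0,"z":0,"twist":0,"fingers":0},
  ],
)

```text
t: 20.3
eef_pos: [0.5109, 0.0234, 0.1678]
tool_rot: [[0.089, 0.996, 0.002], [0.996, -0.089, 0.0], [0.0, 0.001, -1.0]]
force: [-0.2, -0.6, -3.8]
opening: 0.0419
grasp_force: 52.5
```

>>> servo_tool(
  increments=[
    {"x":-0.0015,"y":-0.001,"z":0.002,"twist":0,"fingers":0},
    {"x":0,"y":0,"z":0.002,"twist":0,"fingers":0},
    {"x":0,"y":0,"z":0.002,"twist":0,"fingers":0},
    {"x":0,"y":0,"z":0.002,"twist":0,"fingers":0},
    {"x":0,"y":0,"z":0.002,"twist":0,"fingers":0},
    {"x":0,"y":0,"z":0.002,"twist":0,"fingers":0},
    {"x":0,"y":0,"z":0,"twist":0,"fingers":0},
    {"x":0,"y":0,"z":0,"twist":0,"fingers":0},
    {"x":0,"y":0,"z":0,"twist":0,"fingers":0},
  ],
)

```text
t: 21.2
eef_pos: [0.5098, 0.0215, 0.155]
tool_rot: [[0.09, 0.996, 0.001], [0.996, -0.09, -0.001], [-0.001, 0.001, -1.0]]
force: [1.5, -1.6, -3.4]
opening: 0.0417
grasp_force: 52.4
```

>>> servo_tool(
  increments=[
    {"x":0,"y":0,"z":0.003,"twist":0,"fingers":0},
    {"x":0,"y":0,"z":0.003,"twist":0,"fingers":0},
    {"x":0,"y":0,"z":0.003,"twist":0,"fingers":0},
    {"x":0,"y":0,"z":0.003,"twist":0,"fingers":0},
    {"x":0,"y":0,"z":0.003,"twist":0,"fingers":0},
    {"x":0,"y":0,"z":0,"twist":0,"fingers":0},
    {"x":0,"y":0,"z":0,"twist":0,"fingers":0},
  ],
)

```text
t: 21.9
eef_pos: [0.5098, 0.0216, 0.1398]
tool_rot: [[0.09, 0.996, 0.001], [0.996, -0.09, -0.001], [-0.001, 0.001, -1.0]]
force: [2.5, -4.0, -5.8]
opening: 0.0416
grasp_force: 52.3
```

>>> servo_tool(
  increments=[
    {"x":-0.001,"y":0.001,"z":0.004,"twist":0,"fingers":0},
    {"x":0,"y":0,"z":0.005,"twist":0,"fingers":0},
    {"x":0,"y":0,"z":0.005,"twist":0,"fingers":0},
    {"x":0,"y":0,"z":0.005,"twist":0,"fingers":0},
    {"x":0,"y":0,"z":0.005,"twist":0,"fingers":0},
    {"x":0,"y":0,"z":0.004,"twist":0,"fingers":0},
    {"x":0,"y":0,"z":0.002,"twist":0,"fingers":0},
    {"x":0,"y":0,"z":0,"twist":0,"fingers":0},
    {"x":0,"y":0,"z":0,"twist":0,"fingers":0},
    {"x":0,"y":0,"z":0,"twist":0,"fingers":0},
  ],
)

```text
t: 22.9
eef_pos: [0.5099, 0.0211, 0.1099]
tool_rot: [[0.089, 0.996, -0.001], [0.996, -0.089, 0.0], [0.0, -0.001, -1.0]]
force: [0.2, -0.9, -3.5]
opening: 0.0419
grasp_force: 52.5
```

>>> servo_tool(
  increments=[
    {"x":0,"y":0,"z":0.002,"twist":0,"fingers":0},
    {"x":0,"y":0,"z":0.001,"twist":0,"fingers":0},
    {"x":0,"y":0,"z":0.001,"twist":0,"fingers":0},
    {"x":0,"y":0,"z":0.001,"twist":0,"fingers":0},
    {"x":0,"y":0,"z":0.001,"twist":0,"fingers":0},
    {"x":0,"y":0,"z":0,"twist":0,"fingers":0},
    {"x":0,"y":0,"z":0,"twist":0,"fingers":0},
    {"x":0,"y":0,"z":0,"twist":0,"fingers":0},
  ],
)

```text
t: 23.7
eef_pos: [0.5101, 0.021, 0.1066]
tool_rot: [[0.09, 0.996, 0.0], [0.996, -0.09, 0.002], [0.002, 0.0, -1.0]]
force: [-4.9, -1.6, 17.4]
opening: 0.0421
grasp_force: 55.0
```

Run:
```python
from h import *
plan([(.569,-.343,.24,-31)],start=(.510,.021,.26,-5.1))
```

```text
{"x": -0.0397, "y": 0.0101, "z": 0.0022, "twist": 2.88, "fingers": 1}
{"x": -0.0391, "y": 0.0121, "z": 0.0022, "twist": 2.88, "fingers": 1}
{"x": -0.0385, "y": 0.0141, "z": 0.0022, "twist": 2.88, "fingers": 1}
{"x": -0.0377, "y": 0.016, "z": 0.0022, "twist": 2.88, "fingers": 1}
{"x": -0.0369, "y": 0.0178, "z": 0.0022, "twist": 2.88, "fingers": 1}
{"x": -0.0359, "y": 0.0197, "z": 0.0022, "twist": 2.88, "fingers": 1}
{"x": -0.0349, "y": 0.0215, "z": 0.0022, "twist": 2.88, "fingers": 1}
{"x": -0.0338, "y": 0.0232, "z": 0.0022, "twist": 2.88, "fingers": 1}
{"x": -0.0326, "y": 0.0248, "z": 0.0022, "twist": 2.88, "fingers": 1}
-- 9 [  0.569  -0.343   0.24  -31.   ]
```

>>> servo_tool(
  increments=[
    {"x":0,"y":0,"z":-0.002,"twist":0,"fingers":0.8},
    {"x":0,"y":0,"z":0,"twist":0,"fingers":0.8},
    {"x":0,"y":0,"z":0,"twist":0,"fingers":0.8},
    {"x":0,"y":0,"z":0,"twist":0,"fingers":0.8},
    {"x":0,"y":0,"z":-0.025,"twist":0,"fingers":0.8},
    {"x":0,"y":0,"z":-0.04,"twist":0,"fingers":0.8},
    {"x":0,"y":0,"z":-0.045,"twist":0,"fingers":0.8},
    {"x":0,"y":0,"z":-0.045,"twist":0,"fingers":1},
    {"x":0,"y":0,"z":0,"twist":0,"fingers":1},
  ],
)

```text
t: 24.6
eef_pos: [0.5139, 0.0205, 0.2669]
tool_rot: [[0.09, 0.996, 0.013], [0.996, -0.09, 0.001], [0.002, 0.013, -1.0]]
force: [-0.7, -0.1, 0.5]
opening: 0.0855
grasp_force: 0.0
```

>>> servo_tool(
  increments=[
    {"x":-0.0395,"y":0.01,"z":0.002,"twist":2.9,"fingers":1},
    {"x":-0.039,"y":0.012,"z":0.002,"twist":2.9,"fingers":1},
    {"x":-0.0385,"y":0.014,"z":0.002,"twist":2.9,"fingers":1},
    {"x":-0.038,"y":0.016,"z":0.002,"twist":2.9,"fingers":1},
    {"x":-0.037,"y":0.018,"z":0.002,"twist":2.9,"fingers":1},
    {"x":-0.036,"y":0.0195,"z":0.002,"twist":2.9,"fingers":1},
    {"x":-0.035,"y":0.0215,"z":0.002,"twist":2.9,"fingers":1},
    {"x":-0.034,"y":0.023,"z":0.002,"twist":2.8,"fingers":1},
    {"x":-0.0325,"y":0.025,"z":0.002,"twist":2.8,"fingers":1},
    {"x":0,"y":0,"z":0,"twist":0,"fingers":1},
    {"x":0,"y":0,"z":0,"twist":0,"fingers":1},
    {"x":0,"y":0,"z":0,"twist":0,"fingers":1},
  ],
)

```text
t: 25.8
eef_pos: [0.5685, -0.3417, 0.2421]
tool_rot: [[0.514, 0.858, -0.001], [0.858, -0.514, 0.002], [0.002, -0.002, -1.0]]
force: [0.1, 0.2, 0.9]
opening: 0.0853
grasp_force: 0.0
```

```bash
cat >> h.py <<'E'
def mouth(P,name,z=.1):
    """dark mouth near predicted world point P (sleeve top) in the wrist picture -> world estimate"""
    im=vision.capture('wrist'); c=cal('wrist'); cv2.imwrite(f'pics/{name}.png',im)
    u,v=proj(c,[*P,z]); u0,v0=int(u-45),int(max(v-45,0)); a=im[v0:v0+90,u0:u0+90]
    m=(a.max(axis=2)<75).astype(np.uint8); n,l,st,ce=cv2.connectedComponentsWithStats(m)
    for i in range(1,n):
        if st[i,4]>200: print('pred',np.round((u,v),1),'blob',st[i].tolist(),np.round(ce[i]+[u0,v0],1),'world',np.round(ray(c,*(ce[i]+[u0,v0]),z),4),'ring bgr',im[int(ce[i][1]+v0),min(639,int(u0+st[i,0]+st[i,2]+2))])
E
python3 - <<'E'
from h import *
s=ctrl.state(); print(s['eef_pos'],tyaw(s['tool_rot']),s['t'])
mouth([.569,-.343],'w13')
E
```

```text
[ 0.56851493 -0.34165215  0.24213207] -30.921083022707244 25.8
pred [326.4 194.6] blob [33, 31, 29, 29, 657] [328.  194.1] world [ 0.5705 -0.3433  0.1   ] ring bgr [111 119 129]
```

>>> servo_tool(
  force=50,
  increments=[
    {"x":-0.0005,"y":0.0015,"z":0.04,"twist":0,"fingers":1},
    {"x":0,"y":0,"z":0.04,"twist":0,"fingers":1},
    {"x":0,"y":0,"z":0.04,"twist":0,"fingers":1},
    {"x":0,"y":0,"z":0.032,"twist":0,"fingers":1},
    {"x":0,"y":0,"z":0,"twist":0,"fingers":1},
    {"x":0,"y":0,"z":0,"twist":0,"fingers":1},
    {"x":0,"y":0,"z":0,"twist":0,"fingers":0},
    {"x":0,"y":0,"z":0,"twist":0,"fingers":0},
    {"x":0,"y":0,"z":0,"twist":0,"fingers":0},
    {"x":0,"y":0,"z":0,"twist":0,"fingers":0},
    {"x":0,"y":0,"z":0,"twist":0,"fingers":0},
    {"x":0,"y":0,"z":0,"twist":0,"fingers":0},
  ],
)

```text
t: 27.05
eef_pos: [0.5699, -0.3453, 0.0932]
tool_rot: [[0.515, 0.857, 0.002], [0.857, -0.515, -0.001], [0.0, 0.003, -1.0]]
force: [-0.5, 0.5, 7.0]
opening: 0.0418
grasp_force: 51.1
```

Run:
```python
from h import *
F[0]=0;s=ctrl.state();p=s['eef_pos'];print(p,s['opening'],s['grasp_force'],s['force'])
y=tyaw(s['tool_rot'])
plan([(p[0],p[1],.26,y),(.504,-.052,.26,-5.1)])
```

```text
[ 0.56986852 -0.34526252  0.09319251] 0.04182679775403615 51.091340482234955 [-0.52602202  0.48501874  6.95069394]
{"x": 0.0, "y": 0.0, "z": -0.0417, "twist": -0.0, "fingers": 0}
{"x": 0.0, "y": 0.0, "z": -0.0417, "twist": -0.0, "fingers": 0}
{"x": 0.0, "y": 0.0, "z": -0.0417, "twist": -0.0, "fingers": 0}
{"x": 0.0, "y": 0.0, "z": -0.0417, "twist": -0.0, "fingers": 0}
-- 4 [  0.57   -0.345   0.26  -31.031]
{"x": 0.031, "y": -0.0297, "z": -0.0, "twist": -3.7, "fingers": 0}
{"x": 0.0329, "y": -0.0276, "z": -0.0, "twist": -3.7, "fingers": 0}
{"x": 0.0346, "y": -0.0254, "z": -0.0, "twist": -3.7, "fingers": 0}
{"x": 0.0362, "y": -0.0231, "z": -0.0, "twist": -3.7, "fingers": 0}
{"x": 0.0376, "y": -0.0207, "z": -0.0, "twist": -3.7, "fingers": 0}
{"x": 0.0389, "y": -0.0183, "z": -0.0, "twist": -3.7, "fingers": 0}
{"x": 0.04, "y": -0.0157, "z": -0.0, "twist": -3.7, "fingers": 0}
-- 7 [ 0.504 -0.052  0.26  -5.1  ]
```

>>> servo_tool(
  increments=[
    {"x":0,"y":0,"z":-0.042,"twist":0,"fingers":0},
    {"x":0,"y":0,"z":-0.042,"twist":0,"fingers":0},
    {"x":0,"y":0,"z":-0.042,"twist":0,"fingers":0},
    {"x":0,"y":0,"z":-0.042,"twist":0,"fingers":0},
    {"x":0.031,"y":-0.0295,"z":0,"twist":-3.7,"fingers":0},
    {"x":0.033,"y":-0.0275,"z":0,"twist":-3.7,"fingers":0},
    {"x":0.0345,"y":-0.0255,"z":0,"twist":-3.7,"fingers":0},
    {"x":0.036,"y":-0.023,"z":0,"twist":-3.7,"fingers":0},
    {"x":0.0375,"y":-0.0205,"z":0,"twist":-3.7,"fingers":0},
    {"x":0.039,"y":-0.0185,"z":0,"twist":-3.7,"fingers":0},
    {"x":0.04,"y":-0.0155,"z":0,"twist":-3.7,"fingers":0},
  ],
)

```text
t: 28.15
eef_pos: [0.5025, -0.0501, 0.2589]
tool_rot: [[0.087, 0.996, -0.001], [0.996, -0.087, 0.0], [0.0, -0.001, -1.0]]
force: [0.5, -0.1, -2.5]
opening: 0.0417
grasp_force: 52.3
```

>>> servo_tool(
  increments=[
    {"x":0,"y":0,"z":0,"twist":0,"fingers":0},
    {"x":0,"y":0,"z":0,"twist":0,"fingers":0},
    {"x":0,"y":0,"z":0,"twist":0,"fingers":0},
    {"x":0,"y":0,"z":0,"twist":0,"fingers":0},
    {"x":0,"y":0,"z":0,"twist":0,"fingers":0},
  ],
)

```text
t: 28.65
eef_pos: [0.5038, -0.0531, 0.259]
tool_rot: [[0.092, 0.996, -0.0], [0.996, -0.092, -0.001], [-0.001, -0.0, -1.0]]
force: [0.3, 0.9, -3.1]
opening: 0.0419
grasp_force: 52.3
```

Run:
```python
from h import *
F[0]=0;s=ctrl.state();p=s['eef_pos'];print(p,tyaw(s['tool_rot']),s['opening'])
plan([(.5036,-.053,.168,-5.1)])
im=vision.capture('wrist'); cv2.imwrite('pics/w14.png',im)
```

```text
[ 0.50377759 -0.05309121  0.25903619] -5.27939657050319 0.04185613797692318
{"x": 0.0, "y": -0.0001, "z": 0.0303, "twist": -0.06, "fingers": 0}
{"x": 0.0, "y": -0.0001, "z": 0.0303, "twist": -0.06, "fingers": 0}
{"x": 0.0, "y": -0.0001, "z": 0.0303, "twist": -0.06, "fingers": 0}
-- 3 [ 0.504 -0.053  0.168 -5.1  ]
```

>>> servo_tool(
  increments=[
    {"x":0,"y":0,"z":0.03,"twist":0,"fingers":0},
    {"x":0,"y":0,"z":0.03,"twist":0,"fingers":0},
    {"x":0,"y":0,"z":0.028,"twist":0,"fingers":0},
    {"x":0,"y":0,"z":0,"twist":0,"fingers":0},
    {"x":0,"y":0,"z":0.002,"twist":0,"fingers":0},
    {"x":0,"y":0,"z":0.002,"twist":0,"fingers":0},
    {"x":0,"y":0,"z":0.002,"twist":0,"fingers":0},
    {"x":0,"y":0,"z":0.002,"twist":0,"fingers":0},
    {"x":0,"y":0,"z":0.002,"twist":0,"fingers":0},
    {"x":0,"y":0,"z":0.002,"twist":0,"fingers":0},
    {"x":0,"y":0,"z":0,"twist":0,"fingers":0},
    {"x":0,"y":0,"z":0,"twist":0,"fingers":0},
  ],
)

```text
t: 29.9
eef_pos: [0.5038, -0.0522, 0.1593]
tool_rot: [[0.09, 0.996, 0.0], [0.996, -0.09, -0.0], [-0.0, 0.0, -1.0]]
force: [-0.9, -0.8, -0.6]
opening: 0.0419
grasp_force: 52.6
```

>>> servo_tool(
  increments=[
    {"x":0,"y":0,"z":0.002,"twist":0,"fingers":0},
    {"x":0,"y":0,"z":0.002,"twist":0,"fingers":0},
    {"x":0,"y":0,"z":0.002,"twist":0,"fingers":0},
    {"x":0,"y":0,"z":0.002,"twist":0,"fingers":0},
    {"x":0,"y":0,"z":0.002,"twist":0,"fingers":0},
    {"x":0,"y":0,"z":0,"twist":0,"fingers":0},
    {"x":0,"y":0,"z":0,"twist":0,"fingers":0},
  ],
)

```text
t: 30.6
eef_pos: [0.5035, -0.052, 0.1486]
tool_rot: [[0.09, 0.996, -0.001], [0.996, -0.09, -0.001], [-0.001, -0.001, -1.0]]
force: [-1.0, -2.7, -5.3]
opening: 0.0419
grasp_force: 52.3
```

>>> servo_tool(
  increments=[
    {"x":-0.001,"y":-0.0003,"z":0.005,"twist":0,"fingers":0},
    {"x":0,"y":0,"z":0.005,"twist":0,"fingers":0},
    {"x":0,"y":0,"z":0.005,"twist":0,"fingers":0},
    {"x":0,"y":0,"z":0.005,"twist":0,"fingers":0},
    {"x":0,"y":0,"z":0.005,"twist":0,"fingers":0},
    {"x":0,"y":0,"z":0.005,"twist":0,"fingers":0},
    {"x":0,"y":0,"z":0.005,"twist":0,"fingers":0},
    {"x":0,"y":0,"z":0.004,"twist":0,"fingers":0},
    {"x":0,"y":0,"z":0.002,"twist":0,"fingers":0},
    {"x":0,"y":0,"z":0.002,"twist":0,"fingers":0},
    {"x":0,"y":0,"z":0,"twist":0,"fingers":0},
    {"x":0,"y":0,"z":0,"twist":0,"fingers":0},
  ],
)

```text
t: 31.8
eef_pos: [0.5033, -0.0528, 0.1081]
tool_rot: [[0.09, 0.996, 0.001], [0.996, -0.09, 0.001], [0.001, 0.0, -1.0]]
force: [-5.3, -2.2, 13.3]
opening: 0.0415
grasp_force: 54.2
```

Run:
```python
from h import *
plan([(.461,-.428,.24,-43)],start=(.5035,-.053,.26,-5.1))
```

```text
{"x": -0.0419, "y": -0.001, "z": 0.0022, "twist": 4.21, "fingers": 1}
{"x": -0.0419, "y": 0.0021, "z": 0.0022, "twist": 4.21, "fingers": 1}
{"x": -0.0416, "y": 0.0052, "z": 0.0022, "twist": 4.21, "fingers": 1}
{"x": -0.0411, "y": 0.0082, "z": 0.0022, "twist": 4.21, "fingers": 1}
{"x": -0.0404, "y": 0.0112, "z": 0.0022, "twist": 4.21, "fingers": 1}
{"x": -0.0395, "y": 0.0141, "z": 0.0022, "twist": 4.21, "fingers": 1}
{"x": -0.0383, "y": 0.017, "z": 0.0022, "twist": 4.21, "fingers": 1}
{"x": -0.037, "y": 0.0198, "z": 0.0022, "twist": 4.21, "fingers": 1}
{"x": -0.0354, "y": 0.0224, "z": 0.0022, "twist": 4.21, "fingers": 1}
-- 9 [  0.461  -0.428   0.24  -43.   ]
```

>>> servo_tool(
  increments=[
    {"x":0,"y":0,"z":-0.002,"twist":0,"fingers":0.8},
    {"x":0,"y":0,"z":0,"twist":0,"fingers":0.8},
    {"x":0,"y":0,"z":0,"twist":0,"fingers":0.8},
    {"x":0,"y":0,"z":0,"twist":0,"fingers":0.8},
    {"x":0,"y":0,"z":-0.025,"twist":0,"fingers":0.8},
    {"x":0,"y":0,"z":-0.04,"twist":0,"fingers":0.8},
    {"x":0,"y":0,"z":-0.045,"twist":0,"fingers":0.8},
    {"x":0,"y":0,"z":-0.042,"twist":0,"fingers":1},
    {"x":0,"y":0,"z":0,"twist":0,"fingers":1},
  ],
)

```text
t: 32.7
eef_pos: [0.5069, -0.0536, 0.2656]
tool_rot: [[0.089, 0.996, 0.013], [0.996, -0.089, -0.001], [0.0, 0.013, -1.0]]
force: [1.2, 0.1, -0.2]
opening: 0.0855
grasp_force: 0.0
```

>>> servo_tool(
  increments=[
    {"x":-0.042,"y":-0.001,"z":0.002,"twist":4.2,"fingers":1},
    {"x":-0.042,"y":0.002,"z":0.002,"twist":4.2,"fingers":1},
    {"x":-0.0415,"y":0.005,"z":0.002,"twist":4.2,"fingers":1},
    {"x":-0.041,"y":0.008,"z":0.002,"twist":4.2,"fingers":1},
    {"x":-0.0405,"y":0.011,"z":0.002,"twist":4.2,"fingers":1},
    {"x":-0.0395,"y":0.014,"z":0.002,"twist":4.2,"fingers":1},
    {"x":-0.0385,"y":0.017,"z":0.002,"twist":4.2,"fingers":1},
    {"x":-0.037,"y":0.02,"z":0.002,"twist":4.2,"fingers":1},
    {"x":-0.0355,"y":0.0225,"z":0.002,"twist":4.2,"fingers":1},
    {"x":0,"y":0,"z":0,"twist":0,"fingers":1},
    {"x":0,"y":0,"z":0,"twist":0,"fingers":1},
    {"x":0,"y":0,"z":0,"twist":0,"fingers":1},
  ],
)

```text
t: 33.9
eef_pos: [0.4612, -0.4262, 0.2412]
tool_rot: [[0.68, 0.734, -0.0], [0.734, -0.679, 0.002], [0.002, -0.002, -1.0]]
force: [0.3, -0.1, 0.7]
opening: 0.0855
grasp_force: 0.0
```

Run:
```python
from h import *
s=ctrl.state(); print(s['eef_pos'],tyaw(s['tool_rot']),s['t'])
mouth([.461,-.428],'w15')
```

```text
[ 0.46119272 -0.42624438  0.24118727] -42.80451776313155 33.9
pred [326.3 195.4] blob [31, 31, 30, 29, 684] [326.3 195.1] world [ 0.4612 -0.4277  0.1   ] ring bgr [109 116 127]
```

>>> servo_tool(
  increments=[
    {"x":0,"y":0,"z":0.04,"twist":0,"fingers":1},
    {"x":0,"y":0,"z":0.04,"twist":0,"fingers":1},
    {"x":0,"y":0,"z":0.04,"twist":0,"fingers":1},
    {"x":0,"y":0,"z":0.031,"twist":0,"fingers":1},
    {"x":0,"y":0,"z":0,"twist":0,"fingers":1},
    {"x":0,"y":0,"z":0,"twist":0,"fingers":1},
    {"x":0,"y":0,"z":0,"twist":0,"fingers":0},
    {"x":0,"y":0,"z":0,"twist":0,"fingers":0},
    {"x":0,"y":0,"z":0,"twist":0,"fingers":0},
    {"x":0,"y":0,"z":0,"twist":0,"fingers":0},
    {"x":0,"y":0,"z":0,"twist":0,"fingers":0},
    {"x":0,"y":0,"z":0,"twist":0,"fingers":0},
  ],
)

```text
t: 35.15
eef_pos: [0.4609, -0.4286, 0.093]
tool_rot: [[0.681, 0.732, 0.002], [0.732, -0.681, -0.001], [0.0, 0.003, -1.0]]
force: [-0.6, 1.9, 6.5]
opening: 0.0418
grasp_force: 50.6
```

Run:
```python
from h import *
F[0]=0;s=ctrl.state();p=s['eef_pos'];print(p,s['opening'],s['grasp_force'],s['force'])
y=tyaw(s['tool_rot'])
plan([(p[0],p[1],.26,y),(.497,-.1245,.26,-5.1)])
```

```text
[ 0.46094259 -0.42857593  0.09301527] 0.041829524501806575 50.586681962013245 [-0.60460603  1.91597908  6.45917736]
{"x": 0.0, "y": 0.0, "z": -0.0417, "twist": -0.0, "fingers": 0}
{"x": 0.0, "y": 0.0, "z": -0.0417, "twist": -0.0, "fingers": 0}
{"x": 0.0, "y": 0.0, "z": -0.0417, "twist": -0.0, "fingers": 0}
{"x": 0.0, "y": 0.0, "z": -0.0417, "twist": -0.0, "fingers": 0}
-- 4 [  0.461  -0.429   0.26  -42.932]
{"x": 0.0353, "y": -0.0258, "z": -0.0, "twist": -5.4, "fingers": 0}
{"x": 0.0376, "y": -0.0224, "z": -0.0, "twist": -5.4, "fingers": 0}
{"x": 0.0395, "y": -0.0187, "z": -0.0, "twist": -5.4, "fingers": 0}
{"x": 0.0411, "y": -0.0149, "z": -0.0, "twist": -5.4, "fingers": 0}
{"x": 0.0423, "y": -0.011, "z": -0.0, "twist": -5.4, "fingers": 0}
{"x": 0.0432, "y": -0.007, "z": -0.0, "twist": -5.4, "fingers": 0}
{"x": 0.0437, "y": -0.0029, "z": -0.0, "twist": -5.4, "fingers": 0}
-- 7 [ 0.497 -0.124  0.26  -5.1  ]
```

>>> servo_tool(
  increments=[
    {"x":0,"y":0,"z":-0.042,"twist":0,"fingers":0},
    {"x":0,"y":0,"z":-0.042,"twist":0,"fingers":0},
    {"x":0,"y":0,"z":-0.042,"twist":0,"fingers":0},
    {"x":0,"y":0,"z":-0.042,"twist":0,"fingers":0},
    {"x":0.0355,"y":-0.026,"z":0,"twist":-5.4,"fingers":0},
    {"x":0.0375,"y":-0.0225,"z":0,"twist":-5.4,"fingers":0},
    {"x":0.0395,"y":-0.0185,"z":0,"twist":-5.4,"fingers":0},
    {"x":0.041,"y":-0.015,"z":0,"twist":-5.4,"fingers":0},
    {"x":0.0425,"y":-0.011,"z":0,"twist":-5.4,"fingers":0},
    {"x":0.043,"y":-0.007,"z":0,"twist":-5.4,"fingers":0},
    {"x":0.0435,"y":-0.003,"z":0,"twist":-5.4,"fingers":0},
  ],
)

```text
t: 36.25
eef_pos: [0.4957, -0.1221, 0.259]
tool_rot: [[0.086, 0.996, -0.0], [0.996, -0.086, 0.0], [0.0, -0.0, -1.0]]
force: [1.8, -1.2, -3.0]
opening: 0.0417
grasp_force: 52.0
```

>>> servo_tool(
  increments=[
    {"x":0,"y":0,"z":0,"twist":0,"fingers":0},
    {"x":0,"y":0,"z":0,"twist":0,"fingers":0},
    {"x":0,"y":0,"z":0,"twist":0,"fingers":0},
    {"x":0,"y":0,"z":0,"twist":0,"fingers":0},
    {"x":0,"y":0,"z":0,"twist":0,"fingers":0},
  ],
)

```text
t: 36.75
eef_pos: [0.4959, -0.1254, 0.2591]
tool_rot: [[0.092, 0.996, -0.0], [0.996, -0.092, -0.001], [-0.001, -0.0, -1.0]]
force: [0.6, 0.1, -2.1]
opening: 0.042
grasp_force: 52.0
```

>>> servo_tool(
  increments=[
    {"x":0.001,"y":0.001,"z":0.03,"twist":0,"fingers":0},
    {"x":0,"y":0,"z":0.03,"twist":0,"fingers":0},
    {"x":0,"y":0,"z":0.028,"twist":0,"fingers":0},
    {"x":0,"y":0,"z":0,"twist":0,"fingers":0},
    {"x":0,"y":0,"z":0.002,"twist":0,"fingers":0},
    {"x":0,"y":0,"z":0.002,"twist":0,"fingers":0},
    {"x":0,"y":0,"z":0.002,"twist":0,"fingers":0},
    {"x":0,"y":0,"z":0.002,"twist":0,"fingers":0},
    {"x":0,"y":0,"z":0.002,"twist":0,"fingers":0},
    {"x":0,"y":0,"z":0.002,"twist":0,"fingers":0},
    {"x":0,"y":0,"z":0.002,"twist":0,"fingers":0},
    {"x":0,"y":0,"z":0,"twist":0,"fingers":0},
  ],
)

```text
t: 37.95
eef_pos: [0.497, -0.1231, 0.1567]
tool_rot: [[0.09, 0.996, -0.001], [0.996, -0.09, 0.0], [-0.0, -0.001, -1.0]]
force: [0.1, -0.1, -2.8]
opening: 0.0417
grasp_force: 52.1
```

>>> servo_tool(
  increments=[
    {"x":0,"y":0,"z":0.002,"twist":0,"fingers":0},
    {"x":0,"y":0,"z":0.002,"twist":0,"fingers":0},
    {"x":0,"y":0,"z":0.002,"twist":0,"fingers":0},
    {"x":0,"y":0,"z":0,"twist":0,"fingers":0},
    {"x":0,"y":0,"z":0,"twist":0,"fingers":0},
  ],
)

```text
t: 38.45
eef_pos: [0.497, -0.1231, 0.1508]
tool_rot: [[0.089, 0.996, -0.001], [0.996, -0.089, 0.0], [-0.0, -0.001, -1.0]]
force: [-1.1, -1.6, -3.2]
opening: 0.0417
grasp_force: 52.1
```

In. I'll push it home: TCP expected at about 0.108.

>>> servo_tool(
  increments=[
    {"x":-0.0005,"y":-0.0005,"z":0.005,"twist":0,"fingers":0},
    {"x":0,"y":0,"z":0.005,"twist":0,"fingers":0},
    {"x":0,"y":0,"z":0.005,"twist":0,"fingers":0},
    {"x":0,"y":0,"z":0.005,"twist":0,"fingers":0},
    {"x":0,"y":0,"z":0.005,"twist":0,"fingers":0},
    {"x":0,"y":0,"z":0.005,"twist":0,"fingers":0},
    {"x":0,"y":0,"z":0.005,"twist":0,"fingers":0},
    {"x":0,"y":0,"z":0.005,"twist":0,"fingers":0},
    {"x":0,"y":0,"z":0.003,"twist":0,"fingers":0},
    {"x":0,"y":0,"z":0.003,"twist":0,"fingers":0},
    {"x":0,"y":0,"z":0,"twist":0,"fingers":0},
    {"x":0,"y":0,"z":0,"twist":0,"fingers":0},
  ],
)

```text
t: 39.65
eef_pos: [0.4968, -0.1237, 0.1079]
tool_rot: [[0.09, 0.996, 0.001], [0.996, -0.09, 0.001], [0.001, 0.001, -1.0]]
force: [-6.7, 1.9, 19.5]
opening: 0.0414
grasp_force: 54.4
```

>>> servo_tool(
  increments=[
    {"x":0,"y":0,"z":-0.002,"twist":0,"fingers":0.8},
    {"x":0,"y":0,"z":0,"twist":0,"fingers":0.8},
    {"x":0,"y":0,"z":0,"twist":0,"fingers":0.8},
    {"x":0,"y":0,"z":0,"twist":0,"fingers":0.8},
    {"x":0,"y":0,"z":-0.025,"twist":0,"fingers":0.8},
    {"x":0,"y":0,"z":-0.04,"twist":0,"fingers":0.8},
    {"x":0,"y":0,"z":-0.045,"twist":0,"fingers":0.8},
    {"x":0,"y":0,"z":-0.045,"twist":0,"fingers":1},
    {"x":0.006,"y":0.035,"z":0,"twist":0,"fingers":1},
    {"x":0.006,"y":0.035,"z":0,"twist":0,"fingers":1},
    {"x":0.006,"y":0.034,"z":0,"twist":0,"fingers":1},
    {"x":0,"y":0,"z":0,"twist":0,"fingers":1},
  ],
)

```text
t: 40.85
eef_pos: [0.6058, -0.1128, 0.2607]
tool_rot: [[0.085, 0.996, 0.002], [0.996, -0.085, 0.0], [0.001, 0.002, -1.0]]
force: [-1.0, -0.1, -1.7]
opening: 0.0854
grasp_force: 0.0
```

>>> servo_tool(
  increments=[
    {"x":0,"y":0,"z":0,"twist":0,"fingers":1},
    {"x":0,"y":0,"z":0,"twist":0,"fingers":1},
    {"x":0,"y":0,"z":0,"twist":0,"fingers":1},
  ],
)

```text
t: 41.15
eef_pos: [0.6008, -0.1155, 0.2622]
tool_rot: [[0.091, 0.996, -0.001], [0.996, -0.091, -0.0], [-0.0, -0.001, -1.0]]
force: [-0.9, 0.1, 0.5]
opening: 0.0851
grasp_force: 0.0
```

Run:
```python
from h import *
s=ctrl.state(); print(s['eef_pos'],tyaw(s['tool_rot']),s['t'])
im=vision.capture('wrist'); c=cal('wrist')
for d in [(.5099,.0205),(.5036,-.0515),(.4970,-.1235)]: print(np.round(proj(c,[*d,.115])))
for d in spotter.find_in('wrist','guard_handle'): print(np.round(d['rect']),round(d['p'],2))
print('handle pred',proj(c,[.607,-.061,.167]))
a=im[0:300,150:570]; cv2.imwrite('pics/w16.png',cv2.resize(a,None,fx=1.9,fy=1.9))
```

```text
[ 0.60083282 -0.1155242   0.26221405] -5.211326570033853 41.15
[200.  43.]
[211. 133.]
[219. 209.]
[273.   0. 442. 269.] 0.67
handle pred (np.float64(326.5695976589792), np.float64(138.38491972155947))
```

View pics/w16.png

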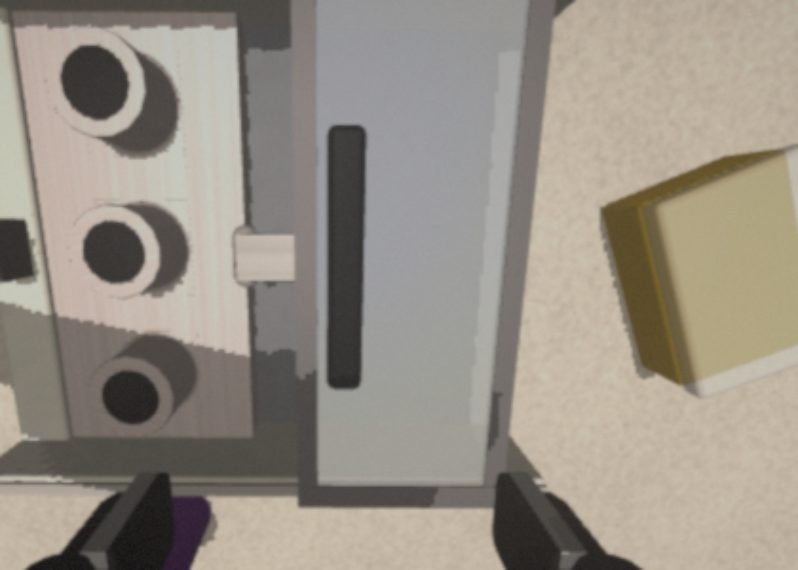

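All three mouths sit where seated tops should be: (200,43), (211,133) and (219,209) px. The handle is centred at about (332,135) px, so (0.610,-0.059).

>>> servo_tool(
  force=40,
  increments=[
    {"x":0.028,"y":0.002,"z":0,"twist":0,"fingers":1},
    {"x":0.029,"y":0.002,"z":0,"twist":0,"fingers":1},
    {"x":0,"y":0,"z":0,"twist":0,"fingers":1},
    {"x":0,"y":0,"z":0.04,"twist":0,"fingers":1},
    {"x":0,"y":0,"z":0.035,"twist":0,"fingers":1},
    {"x":0,"y":0,"z":0.022,"twist":0,"fingers":1},
    {"x":0,"y":0,"z":0,"twist":0,"fingers":1},
    {"x":0,"y":0,"z":0,"twist":0,"fingers":0},
    {"x":0,"y":0,"z":0,"twist":0,"fingers":0},
    {"x":0,"y":0,"z":0,"twist":0,"fingers":0},
    {"x":0,"y":0,"z":0,"twist":0,"fingers":0},
    {"x":0,"y":0,"z":0,"twist":0,"fingers":0},
  ],
)

```text
t: 42.45
eef_pos: [0.6112, -0.0585, 0.166]
tool_rot: [[0.09, 0.996, 0.001], [0.996, -0.09, 0.0], [0.0, 0.001, -1.0]]
force: [-4.5, 1.0, 7.7]
opening: 0.0132
grasp_force: 43.0
```

>>> servo_tool(
  increments=[
    {"x":0,"y":0,"z":0,"twist":0,"fingers":0},
    {"x":0,"y":0,"z":0,"twist":0,"fingers":0},
  ],
)

```text
t: 42.65
eef_pos: [0.6113, -0.0585, 0.1659]
tool_rot: [[0.09, 0.996, 0.001], [0.996, -0.09, 0.0], [0.0, 0.001, -1.0]]
force: [-0.4, 0.6, 5.4]
opening: 0.0134
grasp_force: 42.6
```

>>> servo_tool(
  increments=[
    {"x":0,"y":-0.015,"z":0,"twist":0,"fingers":0},
    {"x":0,"y":-0.02,"z":0,"twist":0,"fingers":0},
    {"x":0,"y":-0.02,"z":0,"twist":0,"fingers":0},
    {"x":0,"y":-0.02,"z":0,"twist":0,"fingers":0},
    {"x":0,"y":-0.02,"z":0,"twist":0,"fingers":0},
    {"x":0,"y":-0.015,"z":0,"twist":0,"fingers":0},
    {"x":0,"y":0,"z":0,"twist":0,"fingers":0},
    {"x":0,"y":0,"z":0,"twist":0,"fingers":0},
    {"x":0,"y":0,"z":0,"twist":0,"fingers":0},
  ],
)

```text
t: 43.55
eef_pos: [0.5016, -0.0479, 0.1659]
tool_rot: [[0.09, 0.996, 0.0], [0.996, -0.09, 0.002], [0.002, 0.0, -1.0]]
force: [-1.2, 1.8, 6.8]
opening: 0.0132
grasp_force: 42.9
```

>>> servo_tool(
  increments=[
    {"x":0,"y":-0.004,"z":0,"twist":0,"fingers":0},
    {"x":0,"y":-0.004,"z":0,"twist":0,"fingers":0},
    {"x":0,"y":-0.004,"z":0,"twist":0,"fingers":0},
    {"x":0,"y":-0.004,"z":0,"twist":0,"fingers":0},
    {"x":0,"y":-0.004,"z":0,"twist":0,"fingers":0},
    {"x":0,"y":-0.004,"z":0,"twist":0,"fingers":0},
    {"x":0,"y":0,"z":0,"twist":0,"fingers":0},
    {"x":0,"y":0,"z":0,"twist":0,"fingers":0},
  ],
)

```text
t: 44.35
eef_pos: [0.4796, -0.0458, 0.1659]
tool_rot: [[0.089, 0.996, 0.004], [0.996, -0.089, 0.001], [0.001, 0.004, -1.0]]
force: [4.6, 3.9, 6.1]
opening: 0.0131
grasp_force: 42.7
```

>>> servo_tool(
  increments=[
    {"x":0,"y":-0.003,"z":0,"twist":0,"fingers":0},
    {"x":0,"y":-0.003,"z":0,"twist":0,"fingers":0},
    {"x":0,"y":-0.003,"z":0,"twist":0,"fingers":0},
    {"x":0,"y":0,"z":0,"twist":0,"fingers":0},
    {"x":0,"y":0,"z":0,"twist":0,"fingers":0},
  ],
)

```text
t: 44.85
eef_pos: [0.4728, -0.0451, 0.1659]
tool_rot: [[0.089, 0.996, 0.009], [0.996, -0.089, -0.0], [0.0, 0.009, -1.0]]
force: [7.1, 2.6, 1.1]
opening: 0.0134
grasp_force: 42.4
```

>>> servo_tool(
  increments=[
    {"x":0,"y":-0.003,"z":0,"twist":0,"fingers":0},
    {"x":0,"y":-0.003,"z":0,"twist":0,"fingers":0},
    {"x":0,"y":0,"z":0,"twist":0,"fingers":0},
    {"x":0,"y":0,"z":0,"twist":0,"fingers":0},
  ],
)

```text
t: 45.25
eef_pos: [0.4726, -0.0451, 0.166]
tool_rot: [[0.088, 0.996, 0.021], [0.996, -0.088, -0.004], [-0.002, 0.021, -1.0]]
force: [19.4, 1.3, -11.2]
opening: 0.0134
grasp_force: 45.2
```

>>> servo_tool(
  increments=[
    {"x":0,"y":0.003,"z":0,"twist":0,"fingers":0},
    {"x":0,"y":0.002,"z":0,"twist":0,"fingers":0},
    {"x":0,"y":0,"z":0,"twist":0,"fingers":0.6},
    {"x":0,"y":0,"z":0,"twist":0,"fingers":0.6},
    {"x":0,"y":0,"z":0,"twist":0,"fingers":0.6},
    {"x":0,"y":0,"z":0,"twist":0,"fingers":0.6},
    {"x":0,"y":0,"z":-0.03,"twist":0,"fingers":0.6},
    {"x":0,"y":0,"z":-0.04,"twist":0,"fingers":0.6},
    {"x":0,"y":0,"z":-0.04,"twist":0,"fingers":0.6},
    {"x":-0.03,"y":0,"z":0,"twist":0,"fingers":0.6},
    {"x":-0.03,"y":0,"z":0,"twist":0,"fingers":0.6},
    {"x":0,"y":0,"z":0,"twist":0,"fingers":0.6},
  ],
)

```text
t: 46.45
eef_pos: [0.4608, -0.1102, 0.2757]
tool_rot: [[0.097, 0.995, 0.0], [0.995, -0.097, -0.003], [-0.003, 0.0, -1.0]]
force: [-1.0, -0.1, 0.1]
opening: 0.0514
grasp_force: 0.0
```

>>> servo_tool(
  increments=[
    {"x":0,"y":0,"z":0,"twist":0,"fingers":0.6},
    {"x":0,"y":0,"z":0,"twist":0,"fingers":0.6},
    {"x":0,"y":0,"z":0,"twist":0,"fingers":0.6},
  ],
)

```text
t: 46.75
eef_pos: [0.4622, -0.1042, 0.2747]
tool_rot: [[0.087, 0.996, -0.001], [0.996, -0.087, 0.001], [0.001, -0.001, -1.0]]
force: [-0.3, -0.7, 0.6]
opening: 0.0512
grasp_force: 0.0
```

Run:
```python
from h import *
s=ctrl.state(); print(s['eef_pos'],s['t'],s['opening'])
w=vision.capture('wrist'); cw=cal('wrist'); t=vision.capture('top'); c=vision.capture('scene'); ct=cal('top'); cs=cal('scene')
print('handle shut pred wrist',proj(cw,[.474,-.049,.167]),'open3mm',proj(cw,[.477,-.049,.167]))
ax=np.array([np.cos(np.radians(-3.7)),np.sin(np.radians(-3.7))]); ay=np.array([-ax[1],ax[0]])
def box(im,cc,ctr,hx,hy,zs,col):
    for z in zs:
        P=[proj(cc,[*(np.array(ctr)+a*hx*ax+b*hy*ay),z]) for a,b in [(-1,-1),(1,-1),(1,1),(-1,1)]]
        print(z,np.round(P).tolist())
for n,cc in (('top',ct),('scene',cs)):
    print(n); box(t,cc,(.597,.253),.065,.042,[.04],0); box(t,cc,(.597,.253),.05,.028,[.096,.152],0)
A=cv2.resize(w[0:240,150:470],(800,600))[:300]
A=cv2.resize(w[20:230,170:450],(400,300)); B=cv2.resize(t[140:230,180:300],(400,300),interpolation=cv2.INTER_CUBIC); C=cv2.resize(c[140:230,330:450],(400,300),interpolation=cv2.INTER_CUBIC); D=cv2.resize(t[130:250,270:430],(400,300),interpolation=cv2.INTER_CUBIC)
cv2.imwrite('pics/w17.png',np.vstack([np.hstack([A,B]),np.hstack([C,D])]))
```

```text
[ 0.462206   -0.10418239  0.27473241] 46.75 0.05123809464050193
handle shut pred wrist (np.float64(334.16969071445845), np.float64(135.04924695451058)) open3mm (np.float64(338.08127196738775), np.float64(134.69956548231806))
top
0.04 [[248.0, 200.0], [252.0, 163.0], [228.0, 161.0], [223.0, 198.0]]
0.096 [[241.0, 192.0], [244.0, 162.0], [228.0, 161.0], [224.0, 190.0]]
0.152 [[237.0, 188.0], [241.0, 157.0], [224.0, 156.0], [220.0, 187.0]]
scene
0.04 [[360.0, 188.0], [385.0, 208.0], [402.0, 198.0], [377.0, 179.0]]
0.096 [[367.0, 177.0], [386.0, 192.0], [398.0, 185.0], [379.0, 171.0]]
0.152 [[368.0, 164.0], [388.0, 179.0], [400.0, 173.0], [380.0, 158.0]]
```

View pics/w17.png

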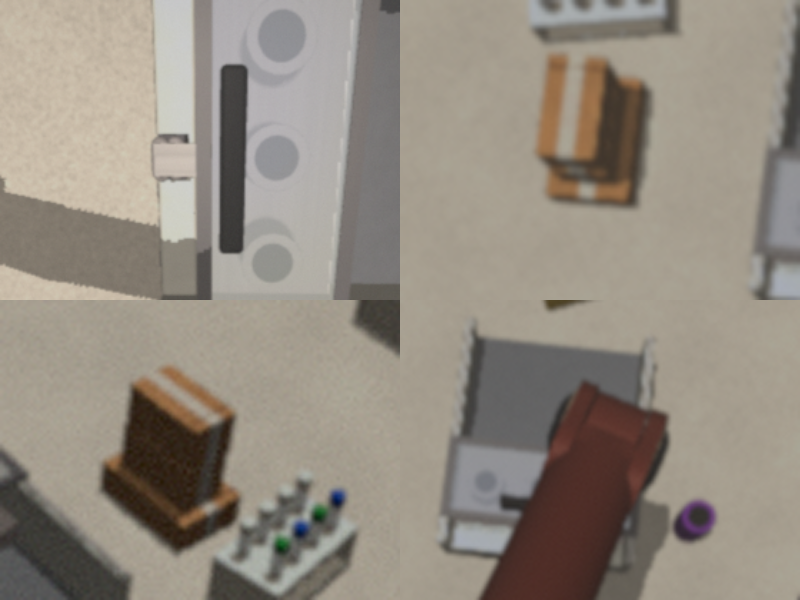

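The guard is shut: the handle is at u≈333 px (predicted 334) and its tongue is over the catch post. The column stands squarely on the base, with corners within 2 px of prediction. One last check for a stray carton now that the arm has moved.

Run:
```python
from h import *
for n in ('top','scene'):
    im=vision.capture(n); print(n,[(np.round(d['rect']).tolist(),round(d['p'],2)) for d in spotter.find_in(n,'carton1_mid')])
    m=cv2.inRange(cv2.cvtColor(im,cv2.COLOR_BGR2HSV),(8,90,110),(18,255,255)); k,l,st,ce=cv2.connectedComponentsWithStats(m)
    print([st[i].tolist() for i in range(1,k) if st[i,4]>60])
```

```text
top [([220.0, 158.0, 246.0, 190.0], 0.81)]
[[221, 157, 9, 30, 163], [232, 158, 10, 30, 183], [612, 175, 28, 112, 1008]]
scene [([368.0, 158.0, 401.0, 189.0], 0.64)]
[[379, 160, 21, 16, 79], [370, 164, 23, 15, 97], [197, 274, 25, 20, 61]]
```

```bash
python3 -c "
from workcell import ctrl
print(ctrl.job_done())"
```

```text
the job is handed in; nothing more can be done
None
```

I handed the job in after about 47 s: all three aluminium sleeves are home in bores 1–3, both small cartons are stacked squarely on the larger carton, and the guard was then pushed shut to its stop, though I did not read the catch directly.

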